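# Hang the sensor heads and stow their caps

### The job

Get the reactor's sensor heads mounted: hang every head on a free stud of the white panel, slipping its keyhole over the stud's head and sliding it fully down so that it locks, and leave it hanging there. Slide the caps tray's cover fully open, put every aluminium transport cap from the bench into its compartment, and then slide the cover fully shut over them. Leave the other things on the bench where they are.

Things in the scene. Friction and masses are not known exactly. Their poses are not given: they have to be found in the camera images.
- panel: white upright mounting panel on the bench, 300 wide, 150 high, 12 thick; origin at the bench, mid-width, on its front face; its x axis points straight out of the front face (roughly away from the robot: the studs are on its far side), y along the panel, z up. Fixed; its foot reaches 96 mm behind
- stud0 (a point): headed stud at y = -95 mm on the panel's front face, 125 mm above the bench: shank 7 mm across and 9 mm long, then a round head 17 mm across and 5 mm thick. The point is on the stud's axis at mid-shank, 4.5 mm out of the panel face; axes as the panel's
- stud1 (a point): headed stud at y = 0 mm on the panel's front face, 125 mm above the bench: shank 7 mm across and 9 mm long, then a round head 17 mm across and 5 mm thick. The point is on the stud's axis at mid-shank, 4.5 mm out of the panel face; axes as the panel's
- stud2 (a point): headed stud at y = 95 mm on the panel's front face, 125 mm above the bench: shank 7 mm across and 9 mm long, then a round head 17 mm across and 5 mm thick. The point is on the stud's axis at mid-shank, 4.5 mm out of the panel face; axes as the panel's
- head0: sensor head (may be absent), 250 g, standing: white housing 40 (x) x 56 (y) x 50 high, dark round window on its +x face; aluminium back plate 56 wide, 5 thick, 107 high, back at x = -20 mm; grey lifting fin 16 (x) x 12 (y), centred at x = +10, y = 0, z 50 to 140 mm (grip it near its top, fingers closing along y). Origin at its underside, z up, x from plate to window
- seat0 (a point): head0's keyhole in the back plate above the housing: an opening 22 by 22 mm (z 55 to 77 mm) with a slot 10 mm wide running up from it to z = 97 mm. This point is the slot's upper end, where the shank axis lies when the head is fully down: x = -17.5, z = 93.5 mm in the head's frame, mid-plate, 27.5 mm above the opening's centre
- head1: sensor head (may be absent), 250 g, standing: white housing 40 (x) x 56 (y) x 50 high, dark round window on its +x face; aluminium back plate 56 wide, 5 thick, 107 high, back at x = -20 mm; grey lifting fin 16 (x) x 12 (y), centred at x = +10, y = 0, z 50 to 140 mm (grip it near its top, fingers closing along y). Origin at its underside, z up, x from plate to window
- seat1 (a point): head1's keyhole in the back plate above the housing: an opening 22 by 22 mm (z 55 to 77 mm) with a slot 10 mm wide running up from it to z = 97 mm. This point is the slot's upper end, where the shank axis lies when the head is fully down: x = -17.5, z = 93.5 mm in the head's frame, mid-plate, 27.5 mm above the opening's centre
- head2: sensor head (may be absent), 250 g, standing: white housing 40 (x) x 56 (y) x 50 high, dark round window on its +x face; aluminium back plate 56 wide, 5 thick, 107 high, back at x = -20 mm; grey lifting fin 16 (x) x 12 (y), centred at x = +10, y = 0, z 50 to 140 mm (grip it near its top, fingers closing along y). Origin at its underside, z up, x from plate to window
- seat2 (a point): head2's keyhole in the back plate above the housing: an opening 22 by 22 mm (z 55 to 77 mm) with a slot 10 mm wide running up from it to z = 97 mm. This point is the slot's upper end, where the shank axis lies when the head is fully down: x = -17.5, z = 93.5 mm in the head's frame, mid-plate, 27.5 mm above the opening's centre
- tray: grey caps tray fixed on the bench, 310 (x) by 119 (y) by 52 mm high with its side strips; origin at the bench, under its middle. The -x half is the open compartment: inside x -150 to 0 mm, y -51 to 51 mm, floor 4 mm above the bench, rim 44 mm high. The +x half is solid, 43 mm high, and carries the cover when open
- cover (a joint): flat cover's slide along the tray's +x axis, m: 0 = fully shut over the compartment, 0.150 = fully open; slides with about 1.5 N of friction and stays where it is left
- cover_grip (a point): middle of the top of the cover's grip rib, which is 12 (x) by 60 (y) mm and stands 26 mm above the cover's top (rib top 74 mm above the bench, cover's top 48 mm); axes as the tray's. The rib moves with the cover
- cap0: plain aluminium transport cap (may be absent), round, straight-sided, 30 mm across, 26 mm high, 40 g, standing on the bench; origin at the centre of its underside
- cap1: plain aluminium transport cap (may be absent), round, straight-sided, 30 mm across, 26 mm high, 40 g, standing on the bench; origin at the centre of its underside
- cap2: plain aluminium transport cap (may be absent), round, straight-sided, 30 mm across, 26 mm high, 40 g, standing on the bench; origin at the centre of its underside
- cap3: plain aluminium transport cap (may be absent), round, straight-sided, 30 mm across, 26 mm high, 40 g, standing on the bench; origin at the centre of its underside
- bung: bystander: black tapered rubber bung, 24 mm at the foot, 18 mm at the top, 30 mm high; origin at the centre of its underside
- collar: bystander: small steel collar ring, 24 mm outside, 18 mm high; origin at the centre of its underside
- driver: bystander: screwdriver lying on the bench, about 200 mm long; origin near the middle of its length
- spanner: bystander: steel spanner lying on the bench, about 180 mm long; origin near the middle of its length
- media: bystander: clear bottle with blue cap, 86 mm across, 170 mm high; origin at the centre of its underside
- beaker: bystander: clear open beaker, 70 mm across, 85 mm high; origin at the centre of its underside
- jar: bystander: white jar, 64 mm across, 75 mm high; origin at the centre of its underside

How it is judged:
By the outcome, as a careful person would: the job done as asked, in the order asked, and still so for the second after the job is handed in, with the robot touching nothing.
Of head0, head1, head2 only 2 to 3 are there at a start; the rules pass over those that are not, and their reading is None.
Of cap0, cap1, cap2, cap3 only 3 to 4 are there at a start; the rules pass over those that are not, and their reading is None.
At some moment in a run one of cap0, cap1, cap2, cap3 may be knocked a few centimetres aside while the robot is not near it.
It also fails if it takes over 210 s, if anything falls off the work surface, if the arm or the gripper's body presses on something with over 40 N, if the wrist force passes 120 N, or if a joint passes its speed limit or range.

### The arm

A 7-joint arm with a two-finger parallel gripper is mounted at the origin on the work surface. World frame = base frame: x ahead of the robot, y to its left, z up, the work surface at z = 0. Lengths are in m, angles in rad, forces in N, time in s.
With the tool pointing down it reaches from about 0.4 to 0.875 m from the base axis. Payload 19.3 kg.
Tool frame: the origin (TCP) lies at the very end of the fingers, on their centre line; the grasp point (between the pads) lies 19 mm behind it (manip.grasp_offset is the distance from the TCP to the grasp point, in m); z points along the fingers, x is the direction in which the jaws open and shut, and the axes are right-handed (so a half turn about z gives the same grasp; the last joint's range is limited). The gripper opens to 85 mm and grips with 20 to 120 N. Pads are 22 mm wide; open, the fingers measure 114 mm over their backs; the gripper's body (76 mm by 85 mm) begins 54 mm behind the grasp point. The pads swing forward as they close: fully open they stand 13 mm farther back than shut.
Start: joints at [1.198, 0.521, -0.036, 1.599, 0.021, 1.021, -0.113], TCP at [0.186, -0.597, 0.231] pointing down, gripper open.
Joint ranges: [-2.91, 2.91], [-0.3, 2.13], [-1.5, 1.42], [0.17, 2.43], [-1.26, 4.41], [0.16, 1.93], [-2.52, 2.52]. Speed limits (rad/s): [1.89, 1.89, 2.39, 2.39, 3.01, 3.01, 3.01].

### API

Orientations are given as a 3x3 rotation matrix whose columns are the frame's x, y, z axes.
In Python, from rig import manip gives the robot as it stands.
- The arm moves only by the shell command python3 -m creep 'ROWS' [FORCE]. ROWS is JSON, a list that holds one entry, the list of rows, each a list of 7 numbers: the shift along the tool's x, y, z in cm, then the turn, a rotation vector about the tool's x, y, z in degrees, then the opening, from -1 (shut) to 1 (fully open). A call has exactly 8 rows; each row is the pose to reach, as a shift and turn from the pose commanded when the call began, along the tool's axes at that moment; what a row does not reach only later rows make up. A row lasts 1/10 s, in which the tool goes at most 50 mm and 8.59 degrees, less where a joint would pass 70% of its speed; a pose out of reach is approached as far as the arm can. A call with a gripper value outside its range is refused whole. The fingers move at their own pace and stop on an object; FORCE is the grip in N (left out, the last holds). Time passes only in rows, so rows that repeat a pose let the fingers close, or fill a call up. It gives the time, the measured TCP pose, the force and the opening at its end, in the units of the state.
- manip.state(): the state, without advancing time (a new reading comes with each control period).
- manip.camera(name): name is "side" or "top" or "wrist"; returns the picture (384x512x3 uint8, blue, green, red); there is no depth.
- manip.camera_params(name): a dict with "fovy" (degrees; the focal length in pixels is half the picture's height over the tangent of half this angle, whatever the lens; pixels are square), "cx", "cy" (the principal point, pixels), "R" (3x3) and "t" (3): a world point X has camera coordinates R X + t; the wrist camera has in their place "T_tool_cam" (4x4, takes a point from camera to tool coordinates, whose origin is the TCP and whose axes are the tool frame's). Camera axes: x right, y down, z forward; pixel columns grow to the right and rows downward; lengths in m; the calibration is good to about 2 mm. A picture is of the moment at which its call begins: read the wrist's pose just before it. camera_params takes no time and is no camera call.
- manip.job_done(): hands the job in, once; it reports no verdict.
Trained networks look in the newest picture that a camera, given by its name, has taken for a name from the list of things; names that differ only in an ending like _2 or _b are one class to them, and where a whole thing is asked for, a point or a joint stands for the part that bears it (a point fixed in the world has none). Each returns a list of dicts, best first, with "score" (0 to 1); they miss things now and then, are a little off and sometimes report something else, mostly with a low value. They report only what shows in the picture. A call takes as long as a camera call.
- manip.search_frame(camera, query): "uv" ([column, row] in pixels, amid what is visible of it).
- manip.cut_out(camera, query): "pixels" (384x512 bool, what is visible of it) and "uv" ([column, row] in pixels, amid what is visible of it).
- manip.mark_of(camera, query): "uv" ([column, row] in pixels: a listed point, or the origin of a listed thing).
The state is a dict: "time": time; "q": joint angles; "qd": joint speeds; "joint_torque": joint torques, N m; "eef_pos": TCP position; "tcp_rot": TCP orientation; "contact_force": force on the tool from outside, world axes, zero at the start; "ft_torque": the same for the moment, N m; "gripper_width": opening from 0.0 (shut) to 1.0 (fully open).
Only numpy, scipy, OpenCV 4.12 (cv2) and the standard library are available. Lean on these libraries where they do the work, as an engineer would, in place of code of your own. Each camera call takes 0.05 s, during which the arm holds its last target.

## Working session

There is one attempt and no reset: what is moved stays moved. The work goes in short steps, Python scripts to look and compute and a shell command to move; the robot and the scene stay as the last step left them, time stands still between calls to the robot, and variables do not carry over. Pictures are saved under pics/ and viewed, and the job is handed in when it is done.

```bash
ls; mkdir -p pics; python3 - <<'E'
from rig import manip
import cv2
s=manip.state()
print(s['time'],s['eef_pos'],s['tcp_rot'],s['gripper_width'])
for c in ['side','top','wrist']:
    cv2.imwrite(f'pics/{c}0.png',manip.camera(c)); print(c,manip.camera_params(c))
print(manip.state()['time'])
E
```

```text
pics
0.0 [ 0.18624662 -0.59625725  0.23073304] [[ 2.98148277e-01 -9.54519477e-01 -4.16106275e-04]
 [-9.54518893e-01 -2.98148556e-01  1.05846006e-03]
 [-1.13438223e-03  8.16032561e-05 -9.99999353e-01]] 1.002105138063147
side {'fovy': 51.03488216327733, 'cx': 255.0876703615518, 'cy': 189.90956321890127, 'R': array([[ 0.98015787, -0.19821518,  0.00113836],
       [-0.13312318, -0.66251655, -0.73712281],
       [ 0.14686311,  0.72234518, -0.67575785]]), 't': array([-0.59342204,  0.18151916,  1.08341501])}
top {'fovy': 48.32141950584911, 'cx': 255.71666390254305, 'cy': 193.00323352951872, 'R': array([[-0.02546314, -0.99965414,  0.00657545],
       [-0.99738035,  0.02495863, -0.06789332],
       [ 0.06770573, -0.008287  , -0.99767092]]), 't': array([0.04323953, 0.6143449 , 1.34473731])}
wrist {'fovy': 66.37874511032338, 'cx': 259.8381024775425, 'cy': 192.44884945348485, 'T_tool_cam': array([[ 9.99999819e-01,  5.25791452e-04, -2.91824123e-04,
        -1.27039035e-03],
       [-4.01318904e-04,  9.44921710e-01,  3.27296198e-01,
        -8.43522088e-02],
       [ 4.47840493e-04, -3.27296022e-01,  9.44921750e-01,
        -1.41230992e-01],
       [ 0.00000000e+00,  0.00000000e+00,  0.00000000e+00,
         1.00000000e+00]])}
0.15
```

View pics/side0.png

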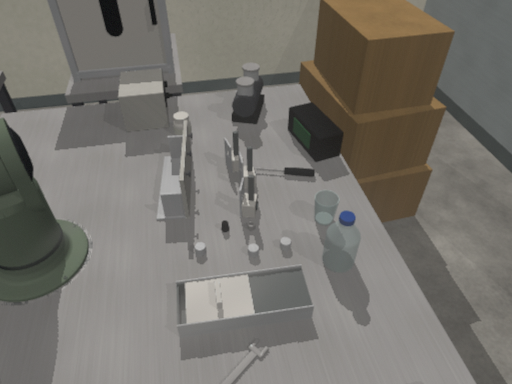

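View pics/top0.png

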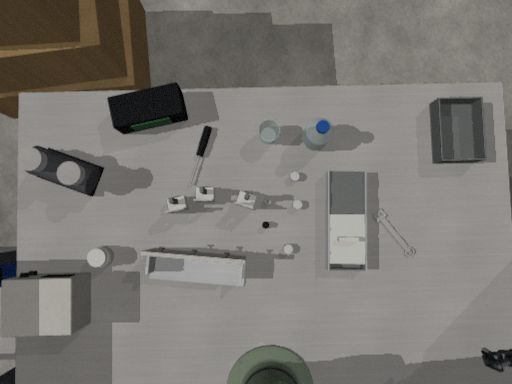

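View pics/wrist0.png

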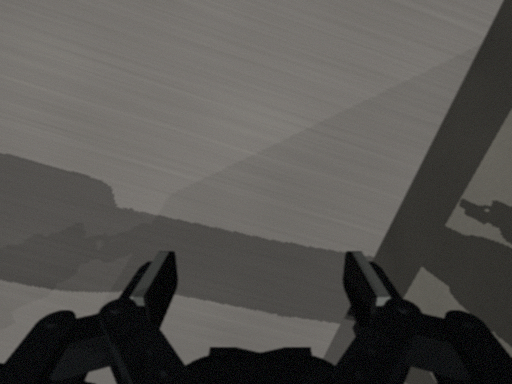

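```bash
cat > h.py <<'E'
from rig import manip
import numpy as np, cv2
def cam(c):
    p=manip.camera_params(c); f=192/np.tan(np.radians(p['fovy']/2))
    if c=='wrist':
        s=manip.state(); T=np.eye(4); T[:3,:3]=s['tcp_rot']; T[:3,3]=s['eef_pos']
        W=T@p['T_tool_cam']; R=W[:3,:3].T; t=-R@W[:3,3]
    else: R,t=p['R'],p['t']
    return f,p['cx'],p['cy'],np.array(R),np.array(t)
def px2w(c,uv,z,C=None):
    f,cx,cy,R,t=C or cam(c)
    d=R.T@np.array([(uv[0]-cx)/f,(uv[1]-cy)/f,1]); o=-R.T@t
    return o+d*(z-o[2])/d[2]
def w2px(c,X,C=None):
    f,cx,cy,R,t=C or cam(c)
    p=R@np.array(X)+t
    return np.array([f*p[0]/p[2]+cx,f*p[1]/p[2]+cy])
def tri(obs):
    # obs list of (cam,uv)
    A=[];b=[]
    for c,uv in obs:
        f,cx,cy,R,t=cam(c)
        u=(uv[0]-cx)/f; v=(uv[1]-cy)/f
        A+= [R[0]-u*R[2], R[1]-v*R[2]]; b+=[u*t[2]-t[0], v*t[2]-t[1]]
    return np.linalg.lstsq(np.array(A),np.array(b),rcond=None)[0]
E
python3 - <<'E'
import cv2
a=cv2.imread('pics/top0.png')
cv2.imwrite('pics/topz.png',cv2.resize(a[150:300,140:340],None,fx=4,fy=4,interpolation=cv2.INTER_CUBIC))
cv2.imwrite('pics/topz2.png',cv2.resize(a[150:290,310:430],None,fx=4,fy=4,interpolation=cv2.INTER_CUBIC))
b=cv2.imread('pics/side0.png')
cv2.imwrite('pics/sidez.png',cv2.resize(b[100:340,150:350],None,fx=2.5,fy=2.5,interpolation=cv2.INTER_CUBIC))
E
```

```text
(no output)
```

View pics/topz.png

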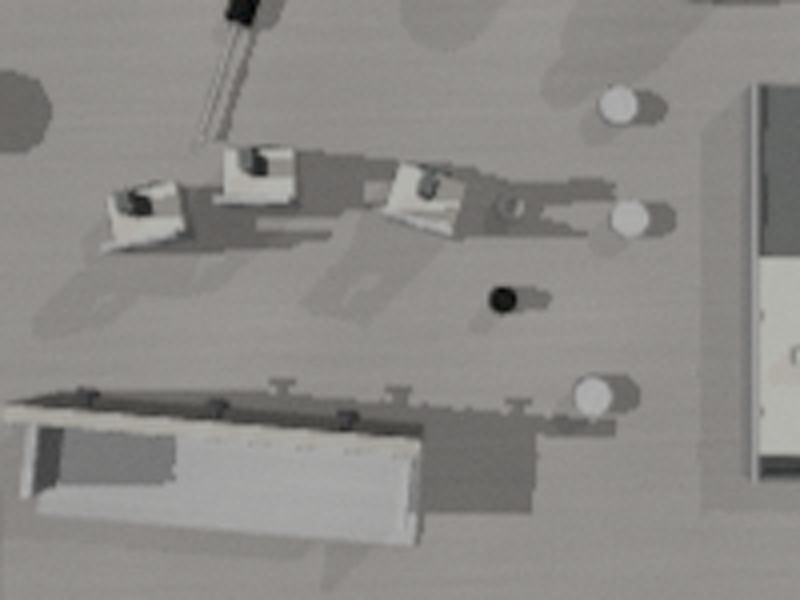

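View pics/topz2.png

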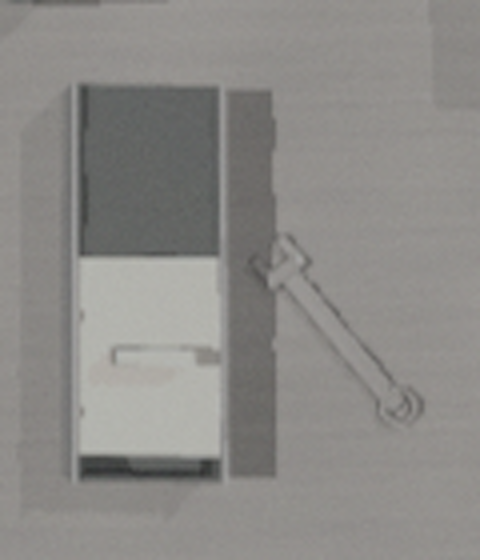

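View pics/sidez.png

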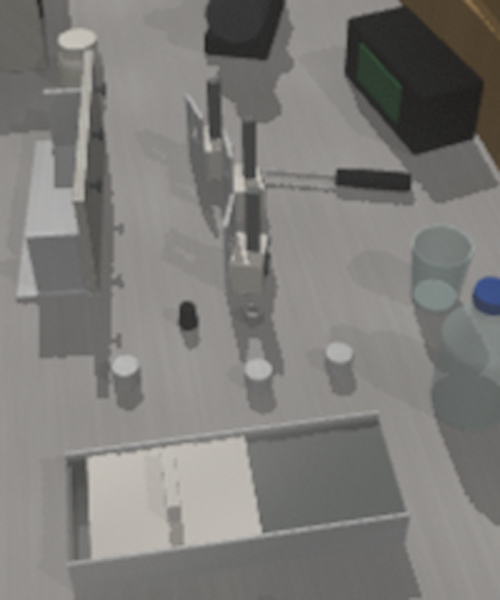

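```bash
python3 - <<'E'
from h import *
np.set_printoptions(precision=4,suppress=True)
names=['panel','stud0','stud1','stud2','head0','seat0','tray','cover','cover_grip','cap0','collar','bung']
for n in names:
    for c in ['top','side']:
        r=manip.mark_of(c,n)
        print(n,c,[(np.round(x['uv'],1).tolist(),round(x['score'],2)) for x in r][:5])
print(manip.state()['time'])
E
```

```text
panel top [([199.2, 251.6], 0.8), ([392.6, 230.0], 0.68), ([266.5, 200.2], 0.56), ([180.8, 208.2], 0.37)]
panel side [([192.6, 184.6], 0.56)]
stud0 top [([195.1, 253.0], 0.89), ([157.9, 248.7], 0.76), ([266.9, 135.5], 0.71), ([226.4, 255.2], 0.6)]
stud0 side [([186.1, 172.4], 0.82), ([187.8, 133.2], 0.59), ([193.1, 183.5], 0.37)]
stud1 top [([195.1, 253.0], 0.89), ([157.9, 248.7], 0.76), ([266.9, 135.5], 0.71), ([226.4, 255.2], 0.6)]
stud1 side [([186.1, 172.4], 0.82), ([187.8, 133.2], 0.59), ([193.1, 183.5], 0.37)]
stud2 top [([195.1, 253.0], 0.89), ([157.9, 248.7], 0.76), ([266.9, 135.5], 0.71), ([226.4, 255.2], 0.6)]
stud2 side [([186.1, 172.4], 0.82), ([187.8, 133.2], 0.59), ([193.1, 183.5], 0.37)]
head0 top [([206.9, 196.9], 0.83), ([178.4, 208.8], 0.82), ([289.0, 248.1], 0.67), ([244.8, 195.1], 0.6), ([265.1, 223.9], 0.26)]
head0 side [([246.7, 216.1], 0.82), ([231.9, 164.8], 0.81), ([249.0, 183.8], 0.71), ([195.3, 250.5], 0.36), ([191.2, 178.6], 0.17)]
seat0 top [([176.1, 211.0], 0.86), ([203.2, 200.0], 0.57), ([242.6, 207.6], 0.52)]
seat0 side [([226.2, 146.5], 0.88), ([242.7, 184.6], 0.81), ([243.0, 159.0], 0.8), ([235.8, 372.6], 0.59)]
tray top [([343.3, 221.0], 0.9)]
tray side [([241.0, 308.0], 0.6), ([216.8, 289.4], 0.35)]Traceback (most recent call last):
  File "<stdin>", line 6, in <module>
ValueError: it knows: beaker, bung, cap, collar, cover_grip, driver, head, jar, media, panel, seat, spanner, stud, tray
```

```bash
python3 - <<'E'
from h import *
np.set_printoptions(precision=4,suppress=True)
print('studs tri',[tri([('top',a),('side',b)]) for a,b in [((195.1,253),(186.1,172.4)),((157.9,248.7),(187.8,133.2)),((226.4,255.2),(0,0))][:2]])
for uv in [(157.9,248.7),(195.1,253),(226.4,255.2)]: print('stud top z.125',px2w('top',uv,.125))
for a,b in [((206.9,196.9),(249,183.8)),((178.4,208.8),(231.9,164.8)),((244.8,195.1),(246.7,216.1))]: print('head',px2w('top',a,0),px2w('side',b,0))
for a,b in [((203.2,200),(243,159)),((176.1,211),(226.2,146.5)),((242.6,207.6),(242.7,184.6))]: print('seat',px2w('top',a,.0935),px2w('side',b,.0935),tri([('top',a),('side',b)]))
print('tray',px2w('top',(343.3,221),0),px2w('side',(241,308),0))
for n in ['cover_grip','cap','collar','bung']:
    for c in ['top','side']:
        z={'cover_grip':.074}.get(n,0)
        for x in manip.mark_of(c,n): print(n,c,np.round(x['uv'],1),round(x['score'],2),px2w(c,x['uv'],z)[:2])
g=lambda u,v,z:px2w('top',(310+u/4,150+v/4),z)[:2]
print('tray corners z52',g(72,85,.052),g(224,85,.052),g(72,480,.052),g(224,480,.052))
print('cover edges z48',g(80,256,.048),g(220,256,.048),g(80,458,.048),g(220,458,.048))
g=lambda u,v,z:px2w('top',(140+u/4,150+v/4),z)[:2]
print('panel top far edge',g(5,402,.150),g(422,440,.150))
E
```

```text
studs tri [array([0.4295, 0.2205, 0.0459]), array([0.4508, 0.3175, 0.127 ])]
stud top z.125 [0.4526 0.3179 0.125 ]
stud top z.125 [0.4373 0.2097 0.125 ]
stud top z.125 [0.4286 0.1187 0.125 ]
head [0.608  0.1857 0.    ] [0.6215 0.179  0.    ]
head [0.5718 0.2783 0.    ] [0.5825 0.2866 0.    ]
head [0.6107 0.0631 0.    ] [0.5877 0.0382 0.    ]
seat [0.5931 0.1871 0.0935] [0.6061 0.193  0.0935] [0.5988 0.1857 0.0997]
seat [0.5621 0.2691 0.0935] [0.5645 0.2677 0.0935] [0.5634 0.2692 0.0925]
seat [0.5672 0.0689 0.0935] [0.5842 0.0757 0.0935] [0.5748 0.0677 0.1014]
tray [ 0.519  -0.2529  0.    ] [ 0.518  -0.2605  0.    ]
cover_grip top [350.5 240.5] 0.91 [ 0.4594 -0.2569]
cover_grip side [221.9 289.8] 0.91 [ 0.4771 -0.2501]
cap top [289.9 250.2] 0.65 [ 0.4299 -0.0775]
cap top [295.3 177.8] 0.53 [ 0.6629 -0.1023]
cap top [294.3 204.7] 0.49 [ 0.5756 -0.0963]
cap top [107.7 256.4] 0.41 [0.4253 0.5061]
cap side [198.4 251.2] 0.72 [ 0.434  -0.0661]
cap side [255.5 253.4] 0.63 [ 0.5855 -0.1043]
cap side [285.9 246.5] 0.42 [ 0.6727 -0.0973]
collar top [268.9 202.3] 0.51 [ 0.5854 -0.0143]
collar side [251.6 227.6] 0.46 [ 0.5932 -0.0098]
bung top [265.5 225.4] 0.45 [ 0.5112 -0.0013]
bung side [222.9 230.9] 0.42 [ 0.51  -0.006]
tray corners z52 [ 0.6757 -0.2   ] [ 0.6728 -0.3192] [ 0.3697 -0.1887] [ 0.3666 -0.306 ]
cover edges z48 [ 0.542  -0.2021] [ 0.5392 -0.3114] [ 0.3859 -0.1962] [ 0.3831 -0.3047]
panel top far edge [0.4501 0.3599] [0.4154 0.0629]
```

```bash
cat >> h.py <<'E'
from scipy.spatial.transform import Rotation as Ro
def Rpsi(deg):
    a=np.radians(deg); x=np.array([np.sin(a),-np.cos(a),0]); z=np.array([0,0,-1.]); return np.stack([x,np.cross(z,x),z],1)
def go(p,psi):
    s=manip.state(); R=np.array(s['tcp_rot']); d=R.T@(np.array(p)-s['eef_pos'])*100
    r=Ro.from_matrix(R.T@Rpsi(psi)).as_rotvec(degrees=True)
    print('shift',np.round(d,2),'turn',np.round(r,2))
E
python3 - <<'E'
from h import *
go([.6,.17,.30],0)
E
```

```text
shift [-60.84 -62.34  -6.87] turn [ 0.    0.   17.35]
```

```bash
python3 -m creep '[[[-2,-2,-3,0,0,2,1],[-5,-5,-5,0,0,4,1],[-8.5,-8.5,-7,0,0,6,1],[-12,-12,-7,0,0,8,1],[-15.5,-15.5,-7,0,0,10,1],[-19,-19,-7,0,0,13,1],[-22.5,-22.5,-7,0,0,15,1],[-26,-26,-7,0,0,17.3,1]]]' 40; python3 -c "
from h import *
go([.6,.17,.30],0)"
```

```text
time: 2.05
eef_pos: [0.3572, -0.2696, 0.3016]
tcp_rot: [[-0.001, -1.0, 0.001], [-1.0, 0.001, -0.001], [0.001, -0.001, -1.0]]
contact_force: [1.4, -0.3, -1.1]
gripper_width: 0.995
shift [-43.98 -24.24   0.15] turn [-0.03 -0.03 -0.05]
```

```bash
python3 -m creep '[[[-4,-2.3,0,0,0,0,1],[-8,-4.6,0,0,0,0,1],[-12,-6.9,0,0,0,0,1],[-16,-9.2,0,0,0,0,1],[-20,-11.5,0,0,0,0,1],[-24,-13.6,0,0,0,0,1],[-28,-15.8,0,0,0,0,1],[-32,-18,0,0,0,0,1]]]'; python3 -m creep '[[[-3,-1.5,0,0,0,0,1],[-6,-3,0,0,0,0,1],[-9,-4.5,0,0,0,0,1],[-11,-5.7,0,0,0,0,1],[-12,-6.2,0,0,0,0,1],[-12,-6.2,0,0,0,0,1],[-12,-6.2,0,0,0,0,1],[-12,-6.2,0,0,0,0,1]]]'; python3 -c "
from h import *
go([.6,.17,.30],0)
cv2.imwrite('pics/w1.png',manip.camera('wrist'))
for n in ['seat','head','stud','cap']:
  z={'seat':.0935,'head':0,'stud':.125,'cap':0}[n]
  for x in manip.mark_of('wrist',n): print(n,np.round(x['uv'],1),round(x['score'],2),px2w('wrist',x['uv'],z)[:2].round(4))
"
```

```text
time: 2.85
eef_pos: [0.5371, 0.0504, 0.3015]
tcp_rot: [[0.001, -1.0, 0.0], [-1.0, -0.001, -0.0], [0.0, -0.0, -1.0]]
contact_force: [-0.3, -0.7, 0.1]
gripper_width: 1.0
time: 3.65
eef_pos: [0.5982, 0.1674, 0.3016]
tcp_rot: [[-0.001, -1.0, 0.0], [-1.0, 0.001, -0.001], [0.001, -0.0, -1.0]]
contact_force: [0.3, 0.1, -0.1]
gripper_width: 0.997
shift [-0.26 -0.18  0.16] turn [-0.02 -0.03 -0.03]
seat [340.  177.5] 0.9 [0.5808 0.0696]
seat [178.5 189.8] 0.76 [0.5648 0.271 ]
seat [245.7 166.4] 0.68 [0.595  0.1861]
head [330.2 152.3] 0.95 [0.5937 0.0619]
head [243.8 138.1] 0.78 [0.6152 0.1932]
head [377.7 153.2] 0.57 [ 0.5924 -0.0107]
stud [223.1 290.5] 0.84 [0.4378 0.2169]
stud [292.5 299.5] 0.78 [0.4237 0.1265]
stud [243.8 165.5] 0.73 [0.6039 0.1872]
stud [176.2 189.6] 0.57 [0.5757 0.2649]
cap [433.6 163.5] 0.87 [ 0.5765 -0.0986]
cap [396.8 244.7] 0.86 [ 0.4351 -0.0635]
```

View pics/w1.png

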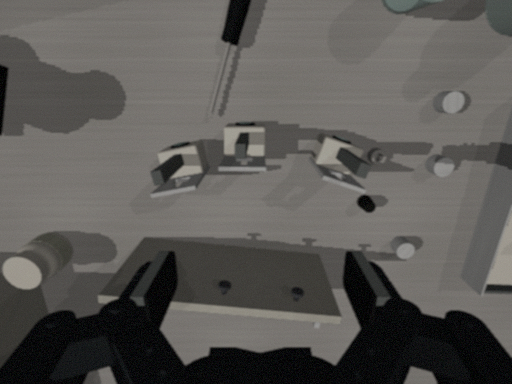

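```bash
python3 -c "
import cv2
a=cv2.imread('pics/w1.png')
cv2.imwrite('pics/w1z.png',cv2.resize(a[110:210,140:400],None,fx=3,fy=3,interpolation=cv2.INTER_CUBIC))
cv2.imwrite('pics/w1p.png',cv2.resize(a[225:335,90:350],None,fx=3,fy=3,interpolation=cv2.INTER_CUBIC))"
```

```text
(no output)
```

View pics/w1z.png

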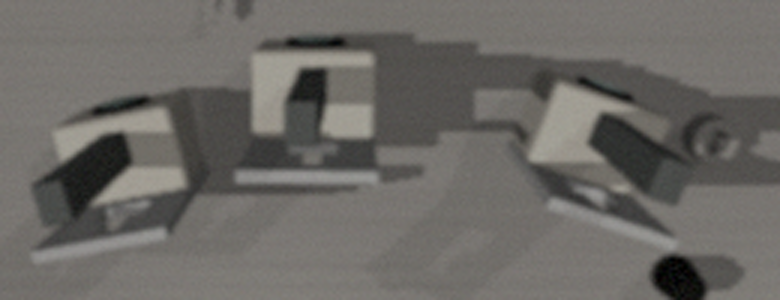

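View pics/w1p.png

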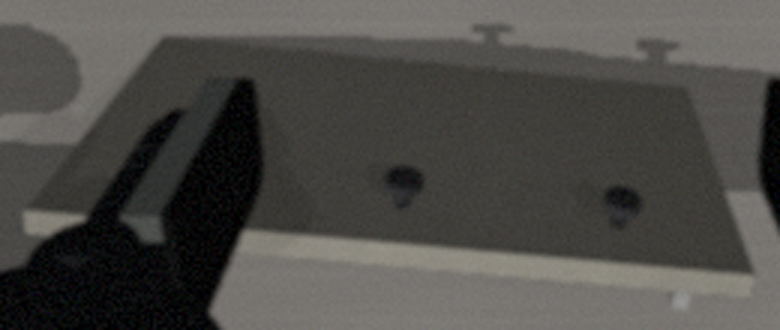

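```bash
cat > fit.py <<'E'
from h import *
from scipy.optimize import least_squares
def fit(obs,x0,z0=0):
    # obs: list of (cam tuple, local pt mm, uv)
    def X(p,l):
        a=p[2]; return [p[0]+(l[0]*np.cos(a)-l[1]*np.sin(a))/1e3,p[1]+(l[0]*np.sin(a)+l[1]*np.cos(a))/1e3,z0+l[2]/1e3]
    r=lambda p:np.concatenate([w2px(None,X(p,l),C)-uv for C,l,uv in obs])
    s=least_squares(r,x0); return s.x,s.fun.reshape(-1,2)
E
python3 - <<'E'
from fit import *
np.set_printoptions(precision=2,suppress=True)
C=cam('wrist')
g=lambda u,v:np.array([140+u/3,110+v/3])
H=[]
for n,fl,fr,bl,br,hl,hr,x0 in [('A',(33,253),(167,230),(35,262),(168,240),(55,130),(167,107),(.58,.28,0)),('B',(237,171),(378,173),(237,182),(378,183),(252,55),(374,53),(.61,.19,0)),('C',(548,198),(675,240),(550,205),(672,248),(553,80),(667,120),(.6,.06,0))]:
    o=[(C,l,g(*q)) for l,q in zip([(-15,28,107),(-15,-28,107),(-20,28,107),(-20,-28,107),(20,28,50),(20,-28,50)],[fl,fr,bl,br,hl,hr])]
    x,f=fit(o,x0); print(n,x[:2].round(4),np.degrees(x[2]).round(1)); print(f.T)
g=lambda u,v:np.array([90+u/3,225+v/3])
o=[(C,l,g(*q)) for l,q in [((0,150,150),(25,210)),((0,-150,150),(750,272)),((-12,150,150),(27,235)),((-12,-150,150),(750,295)),((0,150,0),(165,38)),((0,-150,0),(688,88)),((14,0,125),(405,180)),((14,-95,125),(622,203))]]
x,f=fit(o,(.44,.22,-.12)); print('panel',x[:2].round(4),np.degrees(x[2])); print(f.T)
E
```

```text
A [0.58 0.28] 10.6
[[-0.6  -0.44 -0.02  0.27 -0.92  1.79]
 [-1.14 -1.52 -0.33 -0.97  2.07  2.24]]
B [0.61 0.19] -0.0
[[-0.41  0.28 -0.22  0.24 -0.84  0.96]
 [-0.85 -1.45 -0.39 -0.66  1.48  2.2 ]]
C [0.59 0.06] -18.2
[[ 0.3   1.09 -1.97  0.34 -0.07  0.36]
 [-1.57 -1.53 -0.06 -0.48  2.15  1.85]]
panel [0.43 0.22] -6.0714519336348625
[[-1.35  2.65 -1.29  0.74 -1.32  0.11 -0.31  0.54]
 [ 0.79  1.59  0.6   1.61 -0.6  -0.63 -0.7  -1.77]]
```

```bash
python3 -c "
from h import *
go([.53,.172,.27],-6.5)"
```

```text
shift [-0.38  6.84  3.15] turn [-0.02 -0.    6.51]
```

```bash
python3 -m creep '[[[-0.4,1.5,1,0,0,2,1],[-0.4,3,2,0,0,4,1],[-0.4,4.5,3,0,0,6,1],[-0.4,6,3,0,0,6.5,1],[-0.4,6.8,3,0,0,6.5,1],[-0.4,6.8,3,0,0,6.5,1],[-0.4,6.8,3,0,0,6.5,1],[-0.4,6.8,3,0,0,6.5,1]]]'; python3 -c "
from h import *
np.save('pics/C2.npy',np.array(cam('wrist'),dtype=object),allow_pickle=True)
cv2.imwrite('pics/w2.png',manip.camera('wrist'))
for n in ['stud']:
  for x in manip.mark_of('wrist',n): print(n,np.round(x['uv'],1),round(x['score'],2),px2w('wrist',x['uv'],.125)[:2].round(4))
go([.54,.275,.27],-6.5)
"
```

```text
time: 4.7
eef_pos: [0.531, 0.1726, 0.2714]
tcp_rot: [[-0.113, -0.994, 0.0], [-0.994, 0.113, 0.0], [-0.0, -0.0, -1.0]]
contact_force: [1.0, -0.0, 0.2]
gripper_width: 1.002
stud [233.4 261.1] 0.89 [0.4371 0.2144]
stud [152.1 261.1] 0.75 [0.4474 0.3056]
stud [314.5 258.3] 0.71 [0.4305 0.1234]
shift [-10.28   0.24   0.12] turn [0.   0.01 0.03]
```

View pics/w2.png

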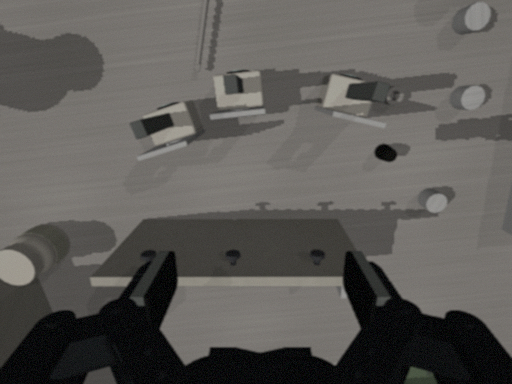

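```bash
python3 -c "
import cv2
a=cv2.imread('pics/w2.png')
a=cv2.convertScaleAbs(a,alpha=2.2)
cv2.imwrite('pics/w2z.png',cv2.resize(a[210:300,85:365],None,fx=2.8,fy=2.8,interpolation=cv2.INTER_CUBIC))
b=cv2.resize(a[240:275,135:335],None,fx=4,fy=4,interpolation=cv2.INTER_CUBIC);cv2.imwrite('pics/w2y.png',b)"
```

```text
(no output)
```

View pics/w2z.png

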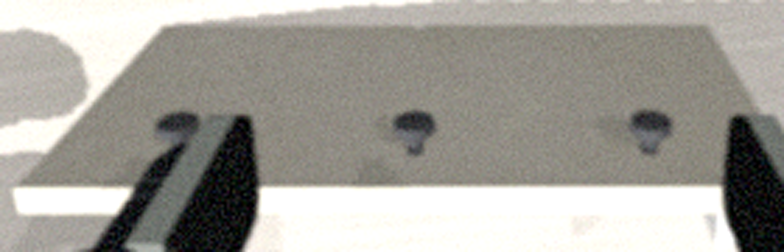

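View pics/w2y.png

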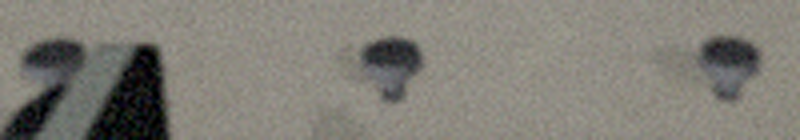

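```bash
python3 - <<'E'
from fit import *
np.set_printoptions(precision=2,suppress=True)
C=tuple(np.load('pics/C2.npy',allow_pickle=True))
S=[(C,(14,0,125),(233,253.25)),(C,(14,-95,125),(317.5,253.25)),(C,(14,95,125),(148.5,253))]
P=[(C,(0,150,150),(90.4,276.8)),(C,(0,150,0),(143.2,219.3)),(C,(0,-150,0),(339.3,219.3))]
for o in (S,S+P,P):
    x,f=fit(o,(.44,.22,-.12)); print('panel',(x[:2]*1000).round(1),np.degrees(x[2])); print(f.T)
E
```

```text
panel [433.5 215.1] -6.501903310216003
[[-0.01  0.53 -0.53]
 [-0.05  0.06  0.1 ]]
panel [433.3 214.5] -6.484641852671671
[[ 0.56  1.09  0.06 -0.96 -0.11 -0.83]
 [ 0.1   0.18  0.26  0.49 -0.64 -0.45]]
panel [432.8 213.6] -6.627042907707825
[[-0.12  0.47 -0.29]
 [ 0.47 -0.66 -0.03]]
```

```bash
python3 -c "
import cv2
a=cv2.imread('pics/w2.png')
a=cv2.convertScaleAbs(a,alpha=1.6)
cv2.imwrite('pics/w2h.png',cv2.resize(a[60:165,125:405],None,fx=2.8,fy=2.8,interpolation=cv2.INTER_CUBIC))"
```

```text
(no output)
```

View pics/w2h.png

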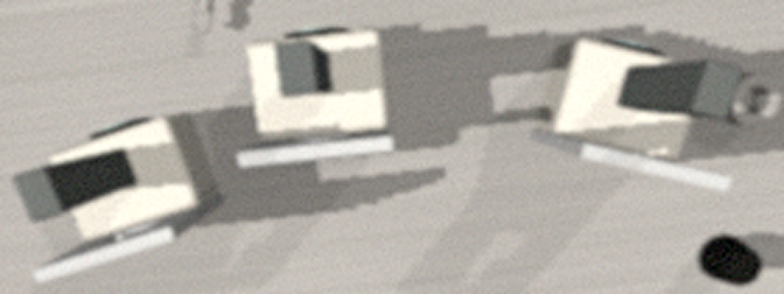

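```bash
python3 - <<'E'
from fit import *
np.set_printoptions(precision=1,suppress=True)
C=tuple(np.load('pics/C2.npy',allow_pickle=True))
g=lambda q:np.array([125+q[0]/2.8,60+q[1]/2.8])
L=[(-15,28,107),(-15,-28,107),(-20,28,107),(-20,-28,107),(18,6,140),(18,-6,140),(2,-6,140),(2,6,140),(20,28,50),(20,-28,50)]
for n,qs,x0 in [('A',[(34,270),(170,228),(38,280),(173,240),(15,178),(46,168),(58,213),(28,222),(52,160),(163,117)],(.58,.28,0)),
 ('B',[(238,155),(391,139),(240,165),(392,150),(278,45),(313,42),(316,92),(283,95),(248,47),(379,31)],(.61,.19,0)),
 ('C',[(585,147),(730,180),(583,156),(727,190),(707,60),(742,70),(735,115),(693,113),(580,38)],(.6,.06,0))]:
    x,f=fit([(C,l,g(q)) for l,q in zip(L,qs)],x0); a=x[2]
    fin=x[:2]+np.array([np.cos(a),np.sin(a)])*.01
    print(n,x[:2]*1000,np.degrees(a),'fin',fin*1000); print(f.T)
go([.6295,.188,.22],0)
E
```

```text
A [584.1 277. ] 10.792269070835578 fin [593.9 278.9]
[[-1.  -0.3 -0.4  0.5 -2.1 -1.1  2.   0.8 -1.   2.7]
 [-0.2 -0.9  0.7 -0.6 -0.9 -1.4 -0.4  0.3  1.8  2.7]]
B [612.7 188.9] -0.9534252666887025 fin [622.7 188.7]
[[-0.3  0.4 -0.2  0.5 -1.3 -0.   1.1 -0.6 -0.4  1.1]
 [-1.4 -1.2  0.1 -0.  -1.1 -1.4  0.2  0.5  2.3  3. ]]
C [592.1  61.2] -19.286377947786022 fin [601.5  57.9]
[[-0.   0.8 -0.8  0.1  1.2  1.7 -2.3 -0.1 -0.8]
 [-1.7 -0.8  0.1  0.5 -0.7 -1.   1.6 -0.8  3.3]]
shift [-2.6 -9.6  5.1] turn [ 0.   0.  -6.5]
```

```bash
python3 -c "
from h import *
go([.6227,.1887,.11],-1)"
```

```text
shift [-2.63 -8.95 16.12] turn [ 0.    0.01 -5.47]
```

```bash
python3 -m creep '[[[-1,-3,0,0,0,-2,1],[-2,-6,2,0,0,-4,1],[-2.6,-8.9,5,0,0,-5.5,1],[-2.6,-8.9,9,0,0,-5.5,1],[-2.6,-8.9,12,0,0,-5.5,1],[-2.6,-8.9,14.5,0,0,-5.5,1],[-2.6,-8.9,16.1,0,0,-5.5,1],[-2.6,-8.9,16.1,0,0,-5.5,1]]]'; python3 -c "
from h import *
go([.6227,.1887,.11],-1)
cv2.imwrite('pics/w3.png',manip.camera('wrist'))"
```

```text
time: 5.6
eef_pos: [0.6209, 0.1882, 0.1083]
tcp_rot: [[-0.017, -1.0, -0.003], [-1.0, 0.017, -0.001], [0.001, 0.003, -1.0]]
contact_force: [-0.0, -0.5, -0.0]
gripper_width: 0.999
shift [-0.05 -0.18 -0.17] turn [ 0.16 -0.05  0.05]
```

View pics/w3.png

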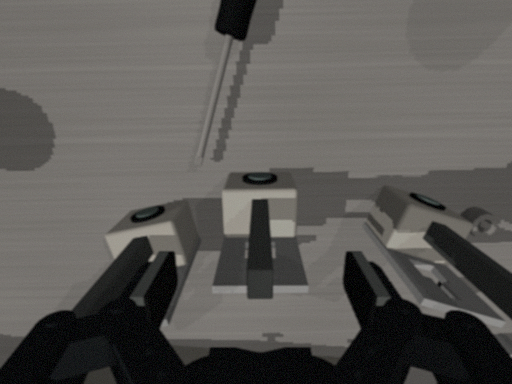

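```bash
python3 -m creep '[[[0,-0.1,0,0,0,0,-1],[0,-0.1,0,0,0,0,-1],[0,-0.1,0,0,0,0,-1],[0,-0.1,0,0,0,0,-1],[0,-0.1,0,0,0,0,-1],[0,-0.1,0,0,0,0,-1],[0,-0.1,0,0,0,0,-1],[0,-0.1,0,0,0,0,-1]]]' 70; python3 -c "
from h import *
cv2.imwrite('pics/w4.png',manip.camera('wrist'))
p=np.array([.4335,.215]);a=np.radians(-6.5);ex=np.array([np.cos(a),np.sin(a)])
go(np.r_[p+ex*.090,.109+.065],-6.5)
"
```

```text
time: 6.45
eef_pos: [0.6229, 0.1885, 0.1107]
tcp_rot: [[-0.017, -1.0, 0.001], [-1.0, 0.017, -0.0], [0.0, -0.001, -1.0]]
contact_force: [-1.0, -1.8, 6.2]
gripper_width: 0.127
shift [-1.47 10.02 -6.33] turn [-0.03 -0.    5.54]
```

View pics/w4.png

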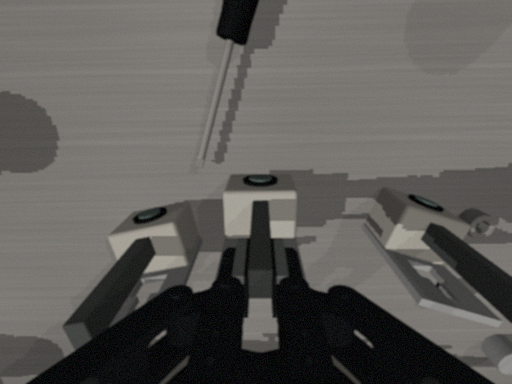

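```bash
cat >> h.py <<'E'
P0=np.array([.4335,.215]);PA=np.radians(-6.5);EX=np.array([np.cos(PA),np.sin(PA)]);EY=np.array([-EX[1],EX[0]])
def pan(xp,yp,z,psi=-6.5):
    go(np.r_[P0+EX*xp/1e3+EY*yp/1e3,z],psi)
def where():
    s=manip.state(); d=np.array(s['eef_pos'])[:2]-P0; print('panel frame mm',(d@EX*1e3).round(1),(d@EY*1e3).round(1),'z',round(s['eef_pos'][2]*1e3,1),'F',np.round(s['contact_force'],1),'g',round(s['gripper_width'],3),'t',round(s['time'],2))
E
python3 -c "
from h import *
where();pan(75,0,.1700)"
```

```text
panel frame mm 191.2 -4.9 z 110.7 F [-0.9 -1.5  5.7] g 0.133 t 6.5
shift [-1.61 11.51 -5.93] turn [-0.03 -0.    5.54]
```

```bash
python3 -m creep '[[[0,0,-3,0,0,0,-1],[0,0,-6,0,0,0,-1],[-0.5,3,-6,0,0,2,-1],[-1,6,-6,0,0,4,-1],[-1.6,9,-6,0,0,5.5,-1],[-1.6,11,-6,0,0,5.5,-1],[-1.6,11.5,-6,0,0,5.5,-1],[-1.6,11.5,-6,0,0,5.5,-1]]]'; python3 -c "
from h import *
where();pan(50,0,.1700)
cv2.imwrite('pics/w5.png',manip.camera('wrist'))
cv2.imwrite('pics/s5.png',cv2.resize(manip.camera('side')[100:250,130:290],None,fx=4,fy=4,interpolation=cv2.INTER_CUBIC))
"
```

```text
time: 7.3
eef_pos: [0.5078, 0.2064, 0.1705]
tcp_rot: [[-0.112, -0.994, 0.0], [-0.994, 0.112, -0.0], [0.0, -0.0, -1.0]]
contact_force: [1.1, 0.1, -2.0]
gripper_width: 0.127
panel frame mm 74.8 -0.1 z 170.5 F [ 1.1  0.1 -2. ] g 0.127 t 7.3
shift [-0.02  2.48  0.05] turn [-0.01 -0.01  0.08]
```

View pics/w5.png

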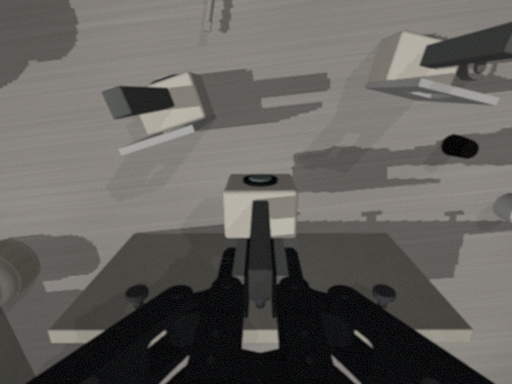

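View pics/s5.png

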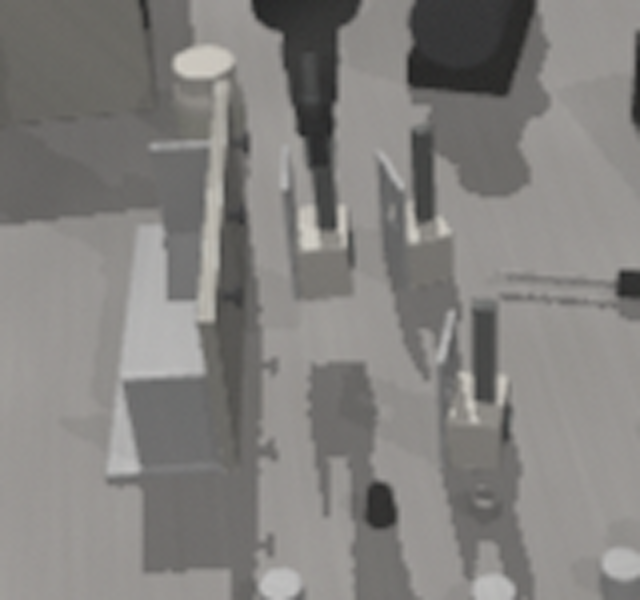

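```bash
python3 -m creep '[[[0,1,0,0,0,0,-1],[0,2,0,0,0,0,-1],[0,2.7,0,0,0,0,-1],[0,3.2,0,0,0,0,-1],[0,3.6,0,0,0,0,-1],[0,3.9,0,0,0,0,-1],[0,4.1,0,0,0,0,-1],[0,4.1,0,0,0,0,-1]]]'; python3 -c "
from h import *
where()"
```

```text
time: 8.2
eef_pos: [0.4671, 0.2111, 0.1704]
tcp_rot: [[-0.112, -0.994, 0.0], [-0.994, 0.112, 0.0], [-0.0, -0.0, -1.0]]
contact_force: [-0.6, 0.3, -2.0]
gripper_width: 0.125
panel frame mm 33.9 -0.0 z 170.4 F [-0.6  0.3 -2. ] g 0.125 t 8.2
```

```bash
python3 -m creep '[[[0,0.05,0,0,0,0,-1],[0,0.1,0,0,0,0,-1],[0,0.15,0,0,0,0,-1],[0,0.2,0,0,0,0,-1],[0,0.25,0,0,0,0,-1],[0,0.3,0,0,0,0,-1],[0,0.3,0,0,0,0,-1],[0,0.3,0,0,0,0,-1]]]'; python3 -c "
from h import *
where()"
```

```text
time: 9.0
eef_pos: [0.4643, 0.2114, 0.1703]
tcp_rot: [[-0.112, -0.994, -0.0], [-0.994, 0.112, 0.0], [-0.0, 0.0, -1.0]]
contact_force: [0.7, 0.1, -2.6]
gripper_width: 0.123
panel frame mm 31.0 -0.1 z 170.3 F [ 0.7  0.1 -2.6] g 0.123 t 9.0
```

```bash
python3 -m creep '[[[0,0.05,0,0,0,0,-1],[0,0.1,0,0,0,0,-1],[0,0.15,0,0,0,0,-1],[0,0.2,0,0,0,0,-1],[0,0.25,0,0,0,0,-1],[0,0.25,0,0,0,0,-1],[0,0.25,0,0,0,0,-1],[0,0.25,0,0,0,0,-1]]]'; python3 -c "
from h import *
where()"
```

```text
time: 9.8
eef_pos: [0.463, 0.2116, 0.1706]
tcp_rot: [[-0.113, -0.994, 0.002], [-0.994, 0.113, 0.001], [-0.001, -0.002, -1.0]]
contact_force: [8.7, -0.7, -5.1]
gripper_width: 0.129
panel frame mm 29.7 -0.1 z 170.6 F [ 8.7 -0.7 -5.1] g 0.129 t 9.8
```

```bash
python3 -m creep '[[[0,-0.2,0,0,0,0,-1],[0,-0.2,0.4,0,0,0,-1],[0,-0.2,0.8,0,0,0,-1],[0,-0.2,1.2,0,0,0,-1],[0,-0.2,1.6,0,0,0,-1],[0,-0.2,2,0,0,0,-1],[0,-0.2,2.2,0,0,0,-1],[0,-0.2,2.2,0,0,0,-1]]]'; python3 -c "
from h import *
where()"
```

```text
time: 10.6
eef_pos: [0.4636, 0.2114, 0.148]
tcp_rot: [[-0.112, -0.994, -0.0], [-0.994, 0.112, -0.0], [0.0, 0.0, -1.0]]
contact_force: [-0.4, 0.3, -2.9]
gripper_width: 0.126
panel frame mm 30.3 -0.1 z 148.0 F [-0.4  0.3 -2.9] g 0.126 t 10.6
```

```bash
python3 -m creep '[[[0,0,0.2,0,0,0,-1],[0,0,0.35,0,0,0,-1],[0,0,0.5,0,0,0,-1],[0,0,0.6,0,0,0,-1],[0,0,0.7,0,0,0,-1],[0,0,0.75,0,0,0,-1],[0,0,0.75,0,0,0,-1],[0,0,0.75,0,0,0,-1]]]'; python3 -c "
from h import *
where()"
```

```text
time: 11.4
eef_pos: [0.464, 0.2115, 0.1414]
tcp_rot: [[-0.113, -0.994, 0.001], [-0.994, 0.113, 0.0], [-0.0, -0.001, -1.0]]
contact_force: [-2.7, -2.2, 9.3]
gripper_width: 0.122
panel frame mm 30.7 -0.0 z 141.4 F [-2.7 -2.2  9.3] g 0.122 t 11.4
```

```bash
python3 -m creep '[[[0,0,0,0,0,0,-0.4],[0,0,0,0,0,0,-0.1],[0,0,0,0,0,0,0.1],[0,0,0,0,0,0,0.1],[0,0,0,0,0,0,0.1],[0,0,-3,0,0,0,0.1],[0,0,-7,0,0,0,0.1],[0,0,-11,0,0,0,0.1]]]'; python3 -c "
from h import *
where()
go([.5939,.2789,.20],10.8)
cv2.imwrite('pics/w6.png',manip.camera('wrist'))
cv2.imwrite('pics/s6.png',cv2.resize(manip.camera('side')[100:250,130:290],None,fx=4,fy=4,interpolation=cv2.INTER_CUBIC))
"
```

```text
time: 12.2
eef_pos: [0.4633, 0.2114, 0.252]
tcp_rot: [[-0.112, -0.994, -0.001], [-0.994, 0.112, -0.0], [0.0, 0.001, -1.0]]
contact_force: [0.0, -0.6, -0.7]
gripper_width: 0.548
panel frame mm 30.0 -0.2 z 252.0 F [ 0.  -0.6 -0.7] g 0.548 t 12.2
shift [ -8.18 -12.22   5.18] turn [ 6.000e-02 -1.000e-02 -1.723e+01]
```

View pics/w6.png

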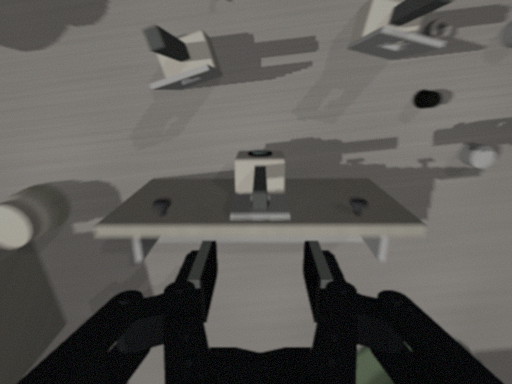

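View pics/s6.png

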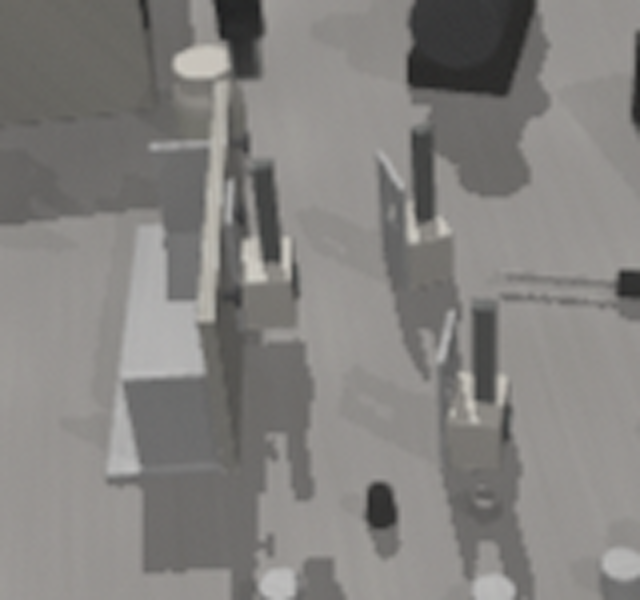

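```bash
python3 -m creep '[[[-2,-3,0,0,0,-4,1],[-4,-6,0,0,0,-8,1],[-6,-9,1,0,0,-12,1],[-8.2,-12.2,3,0,0,-17.2,1],[-8.2,-12.2,5,0,0,-17.2,1],[-8.2,-12.2,8,0,0,-17.2,1],[-8.2,-12.2,8,0,0,-17.2,1],[-8.2,-12.2,8,0,0,-17.2,1]]]'; python3 -c "
from h import *
where()
go([.5939,.2789,.11],10.8)
cv2.imwrite('pics/w7.png',manip.camera('wrist'))
"
```

```text
time: 13.1
eef_pos: [0.5941, 0.2792, 0.1711]
tcp_rot: [[0.187, -0.982, -0.001], [-0.982, -0.187, -0.0], [0.0, 0.001, -1.0]]
contact_force: [-0.5, -0.3, 0.6]
gripper_width: 1.005
panel frame mm 152.3 82.0 z 171.1 F [-0.5 -0.3  0.6] g 1.005 t 13.1
shift [0.03 0.02 6.11] turn [ 0.04 -0.   -0.05]
```

View pics/w7.png

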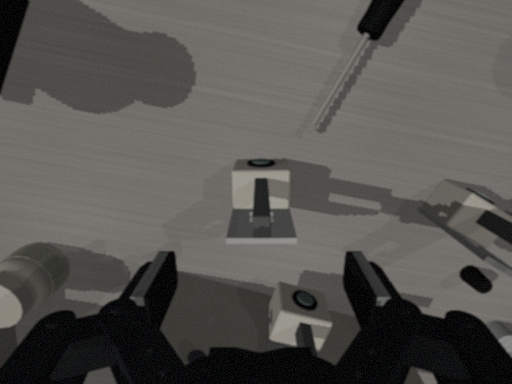

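```bash
python3 -m creep '[[[0,0,2,0,0,0,1],[0,0,4,0,0,0,1],[0,0,5.5,0,0,0,1],[0,0,6.1,0,0,0,1],[0,0,6.1,0,0,0,-1],[0,0,6.1,0,0,0,-1],[0,0,6.1,0,0,0,-1],[0,0,6.1,0,0,0,-1]]]' 70;python3 -m creep '[[[0,0,0,0,0,0,-1],[0,0,0,0,0,0,-1],[0,0,0,0,0,0,-1],[0,0,-2,0,0,0,-1],[0,0,-4,0,0,0,-1],[0,0,-6,0,0,0,-1],[0,0,-6,0,0,0,-1],[0,0,-6,0,0,0,-1]]]'; python3 -c "
from h import *
where()
pan(75,95,.17)
cv2.imwrite('pics/w8.png',manip.camera('wrist'))
"
```

```text
time: 13.95
eef_pos: [0.5945, 0.2793, 0.1105]
tcp_rot: [[0.186, -0.982, 0.001], [-0.982, -0.186, 0.0], [-0.0, -0.001, -1.0]]
contact_force: [-0.9, -0.3, -0.3]
gripper_width: 0.328
time: 14.75
eef_pos: [0.5941, 0.279, 0.1694]
tcp_rot: [[0.186, -0.982, -0.0], [-0.982, -0.186, -0.0], [0.0, 0.0, -1.0]]
contact_force: [-0.6, -0.1, -2.0]
gripper_width: 0.128
panel frame mm 152.3 81.8 z 169.4 F [-0.6 -0.1 -2. ] g 0.128 t 14.75
shift [-3.55  6.99 -0.06] turn [ 0.000e+00 -1.000e-02  1.724e+01]
```

View pics/w8.png

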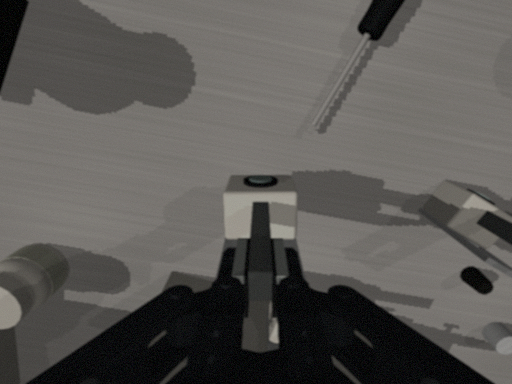

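```bash
python3 -m creep '[[[-1,1.5,-0.1,0,0,4,-1],[-2,3,-0.1,0,0,8,-1],[-2.8,4.5,-0.1,0,0,12,-1],[-3.5,6,-0.1,0,0,17.2,-1],[-3.5,7,-0.1,0,0,17.2,-1],[-3.5,7,-0.1,0,0,17.2,-1],[-3.5,7,-0.1,0,0,17.2,-1],[-3.5,7,-0.1,0,0,17.2,-1]]]'; python3 -c "
from h import *
where()
pan(33,95,.17)
cv2.imwrite('pics/w9.png',manip.camera('wrist'))
"
```

```text
time: 15.6
eef_pos: [0.5197, 0.3001, 0.1706]
tcp_rot: [[-0.112, -0.994, 0.0], [-0.994, 0.112, -0.0], [0.0, -0.0, -1.0]]
contact_force: [0.2, -0.3, -2.5]
gripper_width: 0.131
panel frame mm 76.0 94.3 z 170.6 F [ 0.2 -0.3 -2.5] g 0.131 t 15.6
shift [-0.08  4.3   0.06] turn [-0.   -0.01  0.07]
```

View pics/w9.png

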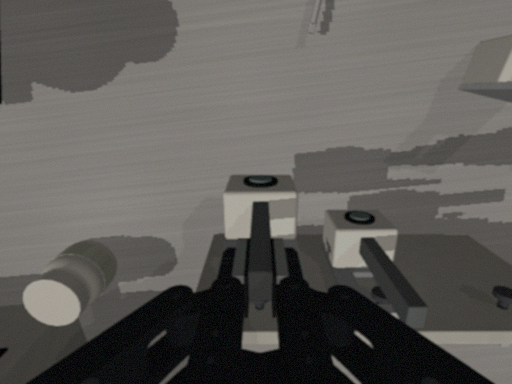

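```bash
python3 -m creep '[[[-0.05,1,0,0,0,0,-1],[-0.05,2,0,0,0,0,-1],[-0.05,2.8,0,0,0,0,-1],[-0.05,3.3,0,0,0,0,-1],[-0.05,3.8,0,0,0,0,-1],[-0.05,4.2,0,0,0,0,-1],[-0.05,4.4,0,0,0,0,-1],[-0.05,4.4,0,0,0,0,-1]]]'; python3 -c "
from h import *
where()"
```

```text
time: 16.45
eef_pos: [0.4751, 0.3061, 0.1708]
tcp_rot: [[-0.112, -0.994, 0.0], [-0.994, 0.112, -0.0], [0.0, -0.0, -1.0]]
contact_force: [1.2, -0.1, -2.2]
gripper_width: 0.124
panel frame mm 31.0 95.2 z 170.8 F [ 1.2 -0.1 -2.2] g 0.124 t 16.45
```

Inside the stud head with no contact; slide down at this gap.

```bash
python3 -m creep '[[[0,0.02,0.4,0,0,0,-1],[0,0.02,0.8,0,0,0,-1],[0,0.02,1.2,0,0,0,-1],[0,0.02,1.6,0,0,0,-1],[0,0.02,2,0,0,0,-1],[0,0.02,2.3,0,0,0,-1],[0,0.02,2.3,0,0,0,-1],[0,0.02,2.3,0,0,0,-1]]]'; python3 -c "
from h import *
where()"; python3 -m creep '[[[0,0,0.2,0,0,0,-1],[0,0,0.35,0,0,0,-1],[0,0,0.5,0,0,0,-1],[0,0,0.6,0,0,0,-1],[0,0,0.65,0,0,0,-1],[0,0,0.7,0,0,0,-1],[0,0,0.7,0,0,0,-1],[0,0,0.7,0,0,0,-1]]]'; python3 -c "
from h import *
where()"
```

```text
time: 17.25
eef_pos: [0.475, 0.306, 0.1478]
tcp_rot: [[-0.112, -0.994, -0.0], [-0.994, 0.112, -0.0], [0.0, 0.0, -1.0]]
contact_force: [0.6, 0.5, -1.5]
gripper_width: 0.125
panel frame mm 31.0 95.2 z 147.8 F [ 0.6  0.5 -1.5] g 0.125 t 17.25
time: 18.05
eef_pos: [0.4752, 0.306, 0.1412]
tcp_rot: [[-0.113, -0.994, 0.0], [-0.994, 0.113, 0.0], [-0.0, -0.0, -1.0]]
contact_force: [-1.0, -1.6, 4.3]
gripper_width: 0.127
panel frame mm 31.1 95.2 z 141.2 F [-1.  -1.6  4.3] g 0.127 t 18.05
```

```bash
python3 -m creep '[[[0,0,0,0,0,0,-0.4],[0,0,0,0,0,0,-0.1],[0,0,0,0,0,0,0.1],[0,0,0,0,0,0,0.1],[0,0,0,0,0,0,0.1],[0,0,-3,0,0,0,0.1],[0,0,-7,0,0,0,0.1],[0,0,-11,0,0,0,0.1]]]'; python3 -c "
from h import *
where()
go([.6015,.0579,.19],-19.3)
cv2.imwrite('pics/w10.png',manip.camera('wrist'))
"
```

```text
time: 18.85
eef_pos: [0.4747, 0.3058, 0.252]
tcp_rot: [[-0.112, -0.994, -0.001], [-0.994, 0.112, -0.0], [0.0, 0.001, -1.0]]
contact_force: [0.6, 0.4, 0.2]
gripper_width: 0.55
panel frame mm 30.7 94.9 z 252.0 F [0.6 0.4 0.2] g 0.55 t 18.85
shift [ 23.21 -15.39   6.2 ] turn [ 0.04 -0.03 12.85]
```

View pics/w10.png

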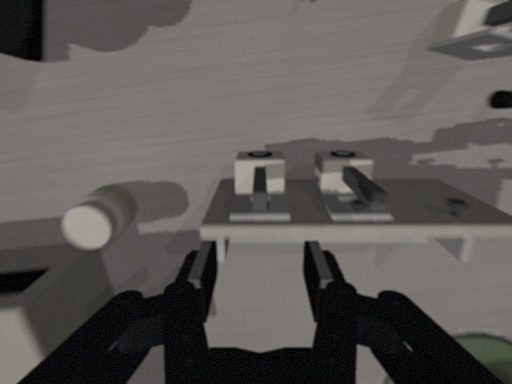

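```bash
python3 -m creep '[[[3,-2,0,0,0,1.5,1],[6,-4,0,0,0,3,1],[9,-6,0,0,0,5,1],[12,-8,0,0,0,6.5,1],[15,-10,0,0,0,8,1],[18,-12,0,0,0,10,1],[21,-14,2,0,0,12,1],[23.2,-15.4,5,0,0,12.8,1]]]'; python3 -c "
from h import *
go([.6015,.0579,.11],-19.3)
cv2.imwrite('pics/w11.png',manip.camera('wrist'))
"
```

```text
time: 19.7
eef_pos: [0.6037, 0.0558, 0.2015]
tcp_rot: [[-0.333, -0.943, 0.003], [-0.943, 0.333, -0.0], [-0.001, -0.003, -1.0]]
contact_force: [0.7, 0.2, 0.0]
gripper_width: 0.995
shift [-0.12  0.31  9.15] turn [-0.19  0.05 -0.12]
```

View pics/w11.png

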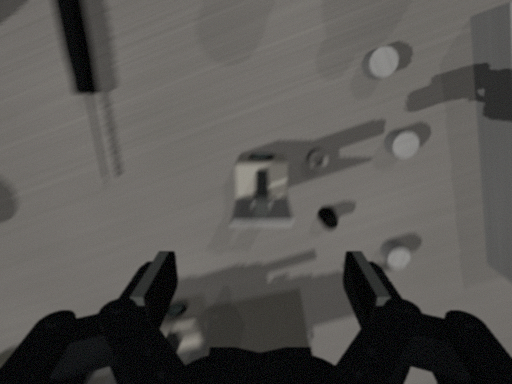

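```bash
python3 -m creep '[[[0,0.1,3,0,0,0,1],[0,0.1,6,0,0,0,1],[0,0.1,8,0,0,0,1],[0,0.1,9.1,0,0,0,1],[0,0.1,9.1,0,0,0,1],[0,0.1,9.1,0,0,0,-1],[0,0.1,9.1,0,0,0,-1],[0,0.1,9.1,0,0,0,-1]]]' 70;python3 -m creep '[[[0,0,0,0,0,0,-1],[0,0,0,0,0,0,-1],[0,0,0,0,0,0,-1],[0,0,0,0,0,0,-1],[0,0,-2,0,0,0,-1],[0,0,-4,0,0,0,-1],[0,0,-6,0,0,0,-1],[0,0,-6,0,0,0,-1]]]'; python3 -c "
from h import *
where()
pan(75,-95,.17)
cv2.imwrite('pics/w12.png',manip.camera('wrist'))
"
```

```text
time: 20.55
eef_pos: [0.6015, 0.0586, 0.1108]
tcp_rot: [[-0.33, -0.944, 0.001], [-0.944, 0.33, 0.0], [-0.001, -0.001, -1.0]]
contact_force: [-0.3, -0.5, -1.3]
gripper_width: 0.518
time: 21.35
eef_pos: [0.6021, 0.0587, 0.1719]
tcp_rot: [[-0.33, -0.944, 0.003], [-0.944, 0.33, 0.001], [-0.002, -0.003, -1.0]]
contact_force: [-0.5, -0.1, -2.9]
gripper_width: 0.127
panel frame mm 185.2 -136.2 z 171.9 F [-0.5 -0.1 -2.9] g 0.127 t 21.35
shift [-1.59 11.66  0.16] turn [ -0.18   0.08 -12.76]
```

View pics/w12.png

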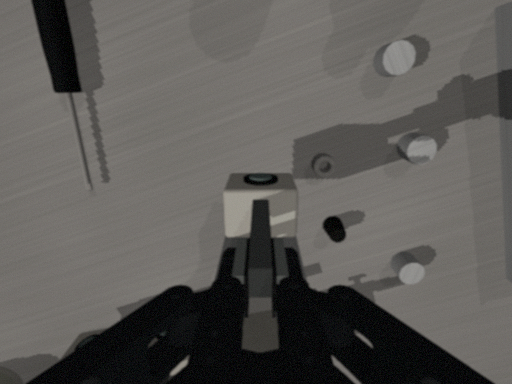

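```bash
python3 -m creep '[[[-0.3,2,0.1,0,0,-3,-1],[-0.6,4,0.1,0,0,-6,-1],[-0.9,6,0.1,0,0,-9,-1],[-1.2,8,0.1,0,0,-12.8,-1],[-1.5,10,0.1,0,0,-12.8,-1],[-1.6,11.6,0.1,0,0,-12.8,-1],[-1.6,11.6,0.1,0,0,-12.8,-1],[-1.6,11.6,0.1,0,0,-12.8,-1]]]'; python3 -c "
from h import *
where()
pan(31,-95,.17)
cv2.imwrite('pics/w13.png',manip.camera('wrist'))
"
```

```text
time: 22.2
eef_pos: [0.4967, 0.1117, 0.1681]
tcp_rot: [[-0.112, -0.994, -0.001], [-0.994, 0.112, -0.0], [0.0, 0.001, -1.0]]
contact_force: [0.2, 0.1, -2.5]
gripper_width: 0.126
panel frame mm 74.5 -95.5 z 168.1 F [ 0.2  0.1 -2.5] g 0.126 t 22.2
shift [-0.05  4.35 -0.18] turn [ 0.04 -0.02  0.06]
```

View pics/w13.png

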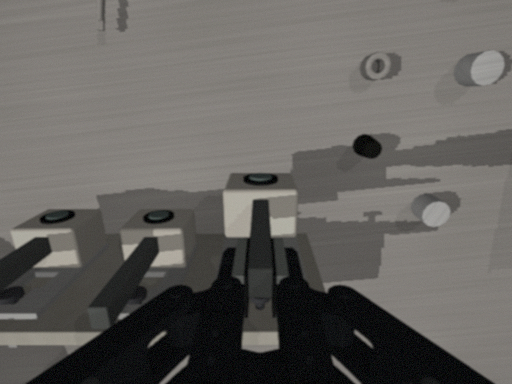

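```bash
python3 -m creep '[[[-0.05,1,-0.2,0,0,0,-1],[-0.05,2,-0.2,0,0,0,-1],[-0.05,2.8,-0.2,0,0,0,-1],[-0.05,3.3,-0.2,0,0,0,-1],[-0.05,3.8,-0.2,0,0,0,-1],[-0.05,4.2,-0.2,0,0,0,-1],[-0.05,4.35,-0.2,0,0,0,-1],[-0.05,4.35,-0.2,0,0,0,-1]]]'; python3 -c "
from h import *
where()"
```

```text
time: 23.05
eef_pos: [0.4536, 0.1172, 0.1708]
tcp_rot: [[-0.112, -0.994, 0.0], [-0.994, 0.112, 0.0], [-0.0, -0.0, -1.0]]
contact_force: [-0.4, -0.0, -3.4]
gripper_width: 0.127
panel frame mm 31.0 -94.8 z 170.8 F [-0.4 -0.  -3.4] g 0.127 t 23.05
```

```bash
python3 -m creep '[[[0,0,0.4,0,0,0,-1],[0,0,0.8,0,0,0,-1],[0,0,1.2,0,0,0,-1],[0,0,1.6,0,0,0,-1],[0,0,2,0,0,0,-1],[0,0,2.3,0,0,0,-1],[0,0,2.3,0,0,0,-1],[0,0,2.3,0,0,0,-1]]]'; python3 -c "
from h import *
where()"; python3 -m creep '[[[0,0,0.2,0,0,0,-1],[0,0,0.35,0,0,0,-1],[0,0,0.5,0,0,0,-1],[0,0,0.6,0,0,0,-1],[0,0,0.65,0,0,0,-1],[0,0,0.7,0,0,0,-1],[0,0,0.7,0,0,0,-1],[0,0,0.7,0,0,0,-1]]]'; python3 -c "
from h import *
where()"
```

```text
time: 23.85
eef_pos: [0.4536, 0.1172, 0.1478]
tcp_rot: [[-0.112, -0.994, -0.0], [-0.994, 0.112, -0.0], [0.0, 0.0, -1.0]]
contact_force: [0.2, -0.1, -2.5]
gripper_width: 0.126
panel frame mm 31.1 -94.9 z 147.8 F [ 0.2 -0.1 -2.5] g 0.126 t 23.85
time: 24.65
eef_pos: [0.4538, 0.1173, 0.141]
tcp_rot: [[-0.112, -0.994, 0.0], [-0.994, 0.112, 0.0], [-0.0, -0.0, -1.0]]
contact_force: [-0.2, -0.3, 4.9]
gripper_width: 0.125
panel frame mm 31.2 -94.8 z 141.0 F [-0.2 -0.3  4.9] g 0.125 t 24.65
```

```bash
python3 -m creep '[[[0,0,0,0,0,0,-0.4],[0,0,0,0,0,0,-0.1],[0,0,0,0,0,0,0.1],[0,0,0,0,0,0,0.1],[0,0,0,0,0,0,0.1],[0,0,-3,0,0,0,0.1],[0,0,-7,0,0,0,0.1],[0,0,-11,0,0,0,0.1]]]'; python3 -c "
from h import *
where()
go([.42,-.25,.25],-2.3)
"
```

```text
time: 25.45
eef_pos: [0.4532, 0.1172, 0.2521]
tcp_rot: [[-0.112, -0.994, -0.001], [-0.994, 0.112, -0.0], [0.0, 0.001, -1.0]]
contact_force: [0.2, 0.7, 0.3]
gripper_width: 0.55
panel frame mm 30.7 -95.0 z 252.1 F [0.2 0.7 0.3] g 0.55 t 25.45
shift [36.86 -0.82  0.21] turn [ 0.05 -0.01 -4.14]
```

```bash
python3 -m creep '[[[4.5,0,0,0,0,0,0.3],[9,0,0,0,0,-1,0.6],[13.5,-0.2,0,0,0,-1,1],[18,-0.4,0,0,0,-2,1],[22.5,-0.6,0,0,0,-3,1],[27,-0.8,0,0,0,-4,1],[31,-0.8,0,0,0,-4.1,1],[35,-0.8,0,0,0,-4.1,1]]]';python3 -m creep '[[[1.5,0,0,0,0,0,1],[1.7,0,0,0,0,0,1],[1.7,0,0,0,0,0,1],[1.7,0,0,0,0,0,1],[1.7,0,0,0,0,0,1],[1.7,0,0,0,0,0,1],[1.7,0,0,0,0,0,1],[1.7,0,0,0,0,0,1]]]'; python3 -c "
from h import *
cv2.imwrite('pics/w14.png',manip.camera('wrist'))
for x in manip.mark_of('wrist','cover_grip'): print(x['uv'],x['score'],px2w('wrist',x['uv'],.074))
t=manip.camera('top'); cv2.imwrite('pics/t14.png',t)
for x in manip.mark_of('top','cap'): print(x['uv'],x['score'],px2w('top',x['uv'],0))
s=manip.camera('side'); cv2.imwrite('pics/s14.png',cv2.resize(s[80:340,130:350],None,fx=2.3,fy=2.3,interpolation=cv2.INTER_CUBIC))
print(manip.state()['eef_pos'],manip.state()['time'])
np.save('pics/C14.npy',np.array(cam('wrist'),dtype=object),allow_pickle=True)
"
```

```text
time: 26.25
eef_pos: [0.4217, -0.2332, 0.2509]
tcp_rot: [[-0.041, -0.999, 0.0], [-0.999, 0.041, -0.0], [0.0, -0.0, -1.0]]
contact_force: [0.6, -0.2, 0.1]
gripper_width: 1.0
time: 27.05
eef_pos: [0.4216, -0.2482, 0.2508]
tcp_rot: [[-0.041, -0.999, 0.0], [-0.999, 0.041, 0.0], [-0.0, -0.0, -1.0]]
contact_force: [-0.0, -1.0, -0.6]
gripper_width: 0.997
[262.6, 128.6] 0.78 [ 0.46726679 -0.25191708  0.074     ]
[126.7, 150.2] 0.65 [ 0.45007024 -0.10269112  0.074     ]
[227.6, 256.5] 0.59 [0.4149813  0.12283332 0.        ]
[289.8, 247.3] 0.43 [ 0.43911464 -0.0774729   0.        ]
[293.2, 175.1] 0.4 [ 0.67190179 -0.09572392  0.        ]
[ 0.42153    -0.24845394  0.25077828] 27.3
```

View pics/w14.png

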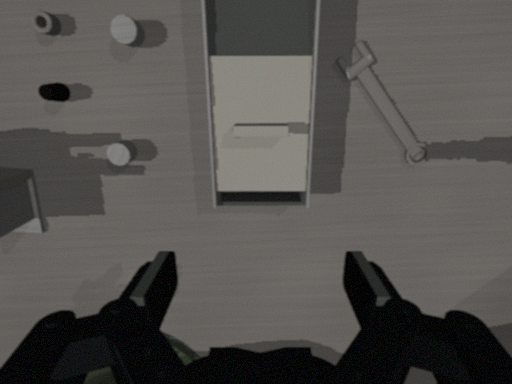

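View pics/t14.png

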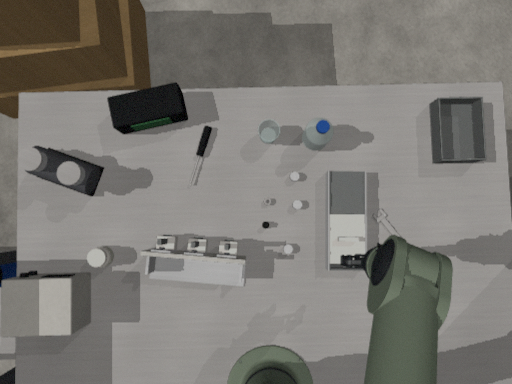

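View pics/s14.png

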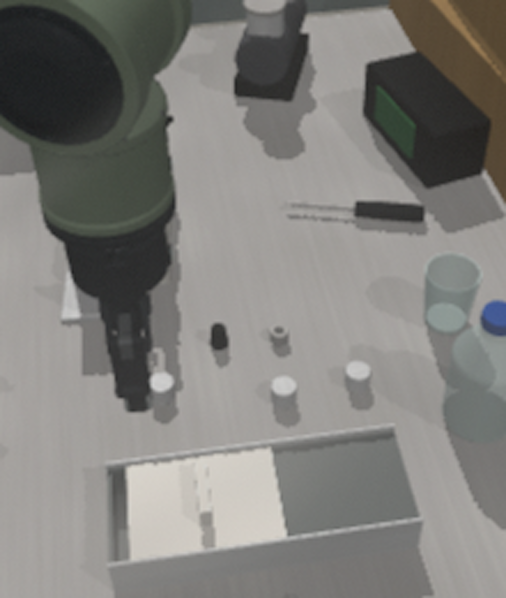

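```bash
python3 -m creep '[[[0,0,0,0,0,1.8,-1],[0.3,0,0,0,0,1.8,-1],[0.3,0,4,0,0,1.8,-1],[0.3,0,8,0,0,1.8,-1],[0.3,0,12,0,0,1.8,-1],[0.3,0,15.5,0,0,1.8,-1],[0.3,0,18,0,0,1.8,-1],[0.3,0,18.8,0,0,1.8,-1]]]'; python3 -c "
from h import *
s=manip.state(); print(s['eef_pos'],s['contact_force'],s['gripper_width'])
go([.4225,-.252,.058],-4)
cv2.imwrite('pics/w15.png',manip.camera('wrist'))"
```

```text
time: 28.1
eef_pos: [0.4204, -0.2511, 0.0606]
tcp_rot: [[-0.073, -0.997, -0.003], [-0.997, 0.073, 0.001], [-0.001, 0.003, -1.0]]
contact_force: [0.5, 0.0, 0.1]
gripper_width: -0.002
[ 0.42039159 -0.25105427  0.06064046] [0.52081313 0.00558686 0.13645984] -0.0015680867524915118
shift [ 0.08 -0.22  0.26] turn [ 0.18  0.07 -0.16]
```

View pics/w15.png

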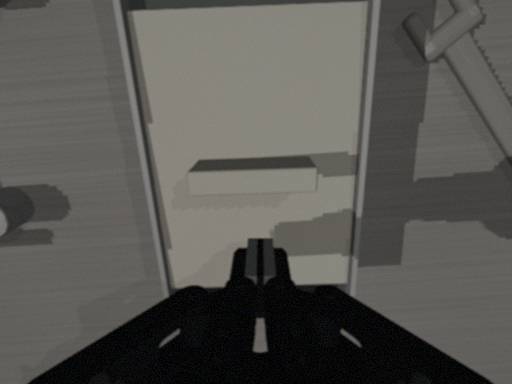

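```bash
python3 -m creep '[[[0,-1.5,0.2,0,0,0,-1],[-0.1,-3,0.2,0,0,0,-1],[-0.1,-5,0.2,0,0,0,-1],[-0.2,-7,0.2,0,0,0,-1],[-0.2,-9,0.2,0,0,0,-1],[-0.3,-11,0.2,0,0,0,-1],[-0.4,-13,0.2,0,0,0,-1],[-0.4,-14,0.2,0,0,0,-1]]]'; python3 -c "
from h import *
s=manip.state(); print(s['eef_pos'],s['contact_force'],s['gripper_width'])
cv2.imwrite('pics/w16.png',manip.camera('wrist'))"
```

```text
time: 28.95
eef_pos: [0.563, -0.2577, 0.0622]
tcp_rot: [[-0.072, -0.997, 0.002], [-0.997, 0.072, -0.001], [0.0, -0.002, -1.0]]
contact_force: [-1.8, 0.8, 1.5]
gripper_width: -0.0
[ 0.5630303  -0.2577332   0.06220524] [-1.77507207  0.78024357  1.47126971] -9.340425565909855e-05
```

View pics/w16.png

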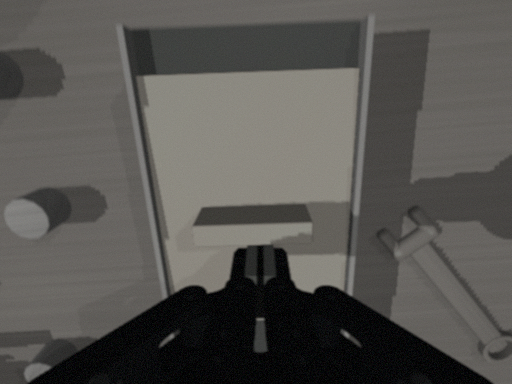

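```bash
python3 -m creep '[[[0,-0.5,0.2,0,0,0,-1],[0,-0.9,0.2,0,0,0,-1],[0,-1.3,0.2,0,0,0,-1],[-0.1,-1.6,0.2,0,0,0,-1],[-0.1,-1.8,0.2,0,0,0,-1],[-0.1,-2,0.2,0,0,0,-1],[-0.1,-2,0.2,0,0,0,-1],[-0.1,-2,0.2,0,0,0,-1]]]'; python3 -c "
from h import *
s=manip.state(); print(s['eef_pos'],s['contact_force'],s['gripper_width'])
cv2.imwrite('pics/w17.png',manip.camera('wrist'))"
```

```text
time: 29.8
eef_pos: [0.5789, -0.258, 0.0586]
tcp_rot: [[-0.073, -0.997, -0.005], [-0.997, 0.073, 0.001], [-0.001, 0.005, -1.0]]
contact_force: [-16.8, 2.8, 11.2]
gripper_width: -0.002
[ 0.57890476 -0.25798171  0.05856732] [-16.7739817    2.76885436  11.15059485] -0.002060650620180416
```

View pics/w17.png

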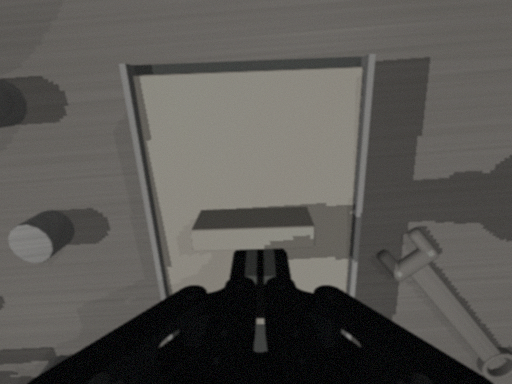

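```bash
python3 -m creep '[[[0,1,0,0,0,0,-1],[0,1.5,-3,0,0,0,-1],[0,1.5,-7,0,0,0,-1],[0,1.5,-11,0,0,0,-1],[-4,2,-15,0,0,0,0],[-8,3,-17,0,0,0,1],[-12,4,-17,0,0,0,1],[-15,5,-17,0,0,0,1]]]'; python3 -m creep '[[[0,0,0,0,0,-4,1],[0,0,0,0,0,-4,1],[0,0,0,0,0,-4,1],[0,0,0,0,0,-4,1],[0,0,0,0,0,-4,1],[0,0,0,0,0,-4,1],[0,0,0,0,0,-4,1],[0,0,0,0,0,-4,1]]]'; python3 -c "
from h import *
s=manip.state(); print(s['eef_pos'],s['contact_force'],s['gripper_width'])
cv2.imwrite('pics/w18.png',manip.camera('wrist'))
for x in manip.mark_of('wrist','cap'): print(x['uv'],x['score'],px2w('wrist',x['uv'],0))
for x in manip.cut_out('wrist','cap'):
  ys,xs=np.nonzero(x['pixels']); print('cut',x['uv'],x['score'],xs.min(),xs.max(),ys.min(),ys.max(),px2w('wrist',x['uv'],0.015)[:2])
"
```

```text
time: 30.65
eef_pos: [0.5423, -0.1021, 0.2298]
tcp_rot: [[-0.071, -0.997, 0.002], [-0.997, 0.071, 0.001], [-0.001, -0.002, -1.0]]
contact_force: [0.9, 0.3, 0.4]
gripper_width: 0.679
time: 31.45
eef_pos: [0.5424, -0.1049, 0.2288]
tcp_rot: [[-0.003, -1.0, -0.0], [-1.0, 0.003, 0.0], [-0.0, 0.0, -1.0]]
contact_force: [0.8, 0.3, -0.6]
gripper_width: 1.0
[ 0.54237679 -0.10488595  0.22875508] [ 0.76904781  0.33430305 -0.62723319] 0.999776863380351
[258.6, 136.1] 0.94 [ 0.57271714 -0.10204176  0.        ]
[253.1, 55.1] 0.84 [ 0.66500373 -0.09607682  0.        ]
[234.5, 234.2] 0.62 [ 0.43618146 -0.06770395  0.        ]
cut [234.1, 240.2] 0.76 222 244 224 251 [ 0.43485879 -0.06834896]
cut [251.0, 52.1] 0.75 238 266 35 67 [ 0.66647793 -0.09410971]
cut [257.9, 137.2] 0.6 245 270 122 148 [ 0.57361242 -0.10126606]
cut [61.0, 265.4] 0.37 0 110 222 315 [0.39576835 0.17545103]
```

View pics/w18.png

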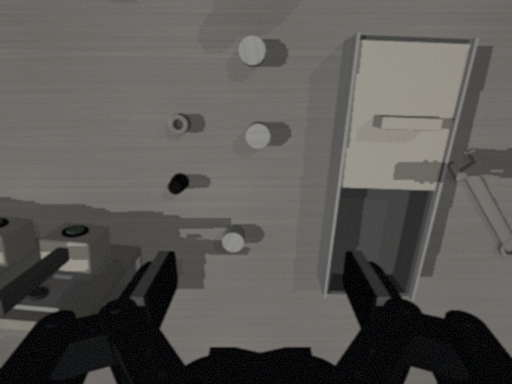

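```bash
python3 -c "
from h import *
for uv in [(252,50.5),(258,135.5),(232.5,242)]: print(px2w('wrist',uv,.026))
for uv in [(328,294),(414,299),(475,40),(359,36)]: print('corner',px2w('wrist',uv,.052))
for uv in [(343,187),(438,190)]: print('cov edge',px2w('wrist',uv,.048))
go([.5735,-.101,.1],-2)
"
```

```text
[ 0.66677574 -0.09549416  0.026     ]
[ 0.57720968 -0.10147261  0.026     ]
[ 0.43813698 -0.06725939  0.026     ]
corner [ 0.37595931 -0.19193909  0.052     ]
corner [ 0.36785018 -0.30527295  0.052     ]
corner [ 0.67244123 -0.31287265  0.052     ]
corner [ 0.6761895 -0.1998228  0.052    ]
cov edge [ 0.52121685 -0.19941572  0.048     ]
cov edge [ 0.51732166 -0.30968188  0.048     ]
shift [-0.39 -3.11 12.88] turn [-0.    0.    1.84]
```

```bash
python3 -c "
from h import *
go([.5765,-.1015,.005],-2)
"

```

```text
shift [-0.34 -3.41 22.38] turn [-0.    0.    1.84]
```

```bash
python3 -m creep '[[[-0.3,-2,3,0,0,1.8,1],[-0.3,-3.4,7,0,0,1.8,1],[-0.3,-3.4,11,0,0,1.8,1],[-0.3,-3.4,15,0,0,1.8,1],[-0.3,-3.4,18,0,0,1.8,1],[-0.3,-3.4,18,0,0,1.8,1],[-0.3,-3.4,18,0,0,1.8,1],[-0.3,-3.4,18,0,0,1.8,1]]]'; python3 -c "
from h import *
cv2.imwrite('pics/w19.png',manip.camera('wrist'))
go([.5765,-.1015,.005],-2)
"
```

```text
time: 32.4
eef_pos: [0.5774, -0.1021, 0.0507]
tcp_rot: [[-0.034, -0.999, 0.002], [-0.999, 0.034, -0.0], [0.0, -0.002, -1.0]]
contact_force: [-0.1, 1.2, 1.3]
gripper_width: 0.998
shift [-0.05  0.11  4.57] turn [-0.16 -0.01  0.04]
```

View pics/w19.png

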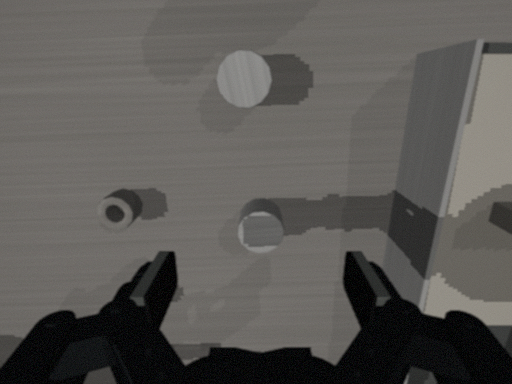

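```bash
python3 -c "
from h import *
print(px2w('wrist',(261,231.5),.026))"; python3 -m creep '[[[0,0.1,2,0,0,0,1],[0,0.1,3.5,0,0,0,1],[0,0.1,4.5,0,0,0,1],[0,0.1,4.5,0,0,0,-1],[0,0.1,4.5,0,0,0,-1],[0,0.1,4.5,0,0,0,-1],[0,0.1,4.5,0,0,0,-1],[0,0.1,4.5,0,0,0,-1]]]' 40; python3 -m creep '[[[0,0,0,0,0,0,-1],[0,0,0,0,0,0,-1],[0,0,-1.5,0,0,0,-1],[0,0,-4,0,0,0,-1],[0,0,-7,0,0,0,-1],[0,0,-8,0,0,0,-1],[0,0,-8,0,0,0,-1],[0,0,-8,0,0,0,-1]]]';  python3 -c "
from h import *
cv2.imwrite('pics/w20.png',manip.camera('wrist'))
go([.410,-.248,.08],-2)
"
```

```text
[ 0.57805954 -0.10160758  0.026     ]
time: 33.25
eef_pos: [0.5757, -0.1019, 0.0046]
tcp_rot: [[-0.034, -0.999, 0.001], [-0.999, 0.034, -0.0], [0.0, -0.001, -1.0]]
contact_force: [-0.5, -0.1, 6.5]
gripper_width: 0.333
time: 34.05
eef_pos: [0.5752, -0.1018, 0.0837]
tcp_rot: [[-0.034, -0.999, -0.0], [-0.999, 0.034, 0.0], [-0.0, 0.0, -1.0]]
contact_force: [-0.1, -0.8, -1.0]
gripper_width: 0.334
shift [15.17 15.98  0.33] turn [0.06 0.01 0.05]
```

View pics/w20.png

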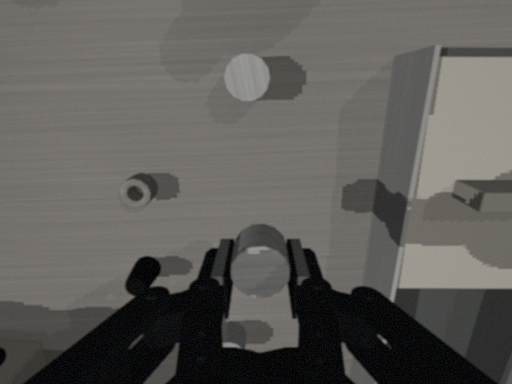

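```bash
python3 -m creep '[[[2,2.5,0,0,0,0,-1],[5,5.5,0,0,0,0,-1],[8,8.5,0,0,0,0,-1],[11,11.5,0,0,0,0,-1],[13.5,14,0,0,0,0,-1],[15.2,16,0,0,0,0,-1],[15.2,16,0,0,0,0,-1],[15.2,16,0,0,0,0,-1]]]';  python3 -c "
from h import *
cv2.imwrite('pics/w21.png',manip.camera('wrist'))
go([.410,-.248,.0095],-2)
"
```

```text
time: 34.9
eef_pos: [0.4099, -0.2483, 0.0832]
tcp_rot: [[-0.035, -0.999, -0.001], [-0.999, 0.035, 0.001], [-0.001, 0.001, -1.0]]
contact_force: [1.2, 0.6, -1.3]
gripper_width: 0.333
shift [0.02 0.05 7.38] turn [0.03 0.04 0.06]
```

View pics/w21.png

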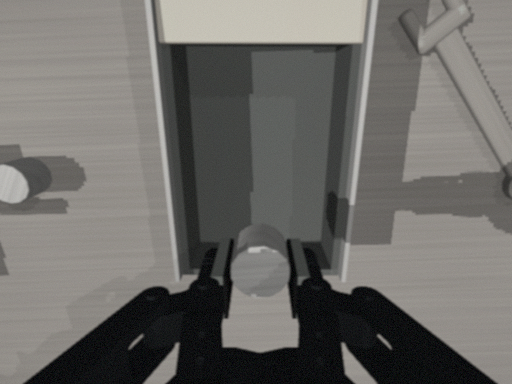

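```bash
python3 -m creep '[[[0,0,2.5,0,0,0,-1],[0,0,5,0,0,0,-1],[0,0,6.7,0,0,0,-1],[0,0,7.2,0,0,0,-1],[0,0,7.35,0,0,0,-1],[0,0,7.35,0,0,0,-1],[0,0,7.35,0,0,0,0.05],[0,0,7.35,0,0,0,0.05]]]';  python3 -c "
from h import *
s=manip.state();print(s['eef_pos'],s['contact_force'],s['gripper_width'])"; python3 -m creep '[[[0,0,0,0,0,0,0.05],[0,0,-2,0,0,0,0.05],[0,0,-5,0,0,0,0.05],[0,0,-9,0,0,0,0.3],[-3,0,-12,0,0,0,1],[-7,0,-14,0,0,0,1],[-11,0,-14,0,0,0,1],[-13,0,-14,0,0,0,1]]]'; python3 -c "
from h import *
cv2.imwrite('pics/w22.png',manip.camera('wrist'))
for x in manip.mark_of('wrist','cap'): print(x['uv'],x['score'],px2w('wrist',x['uv'],0))
print(manip.state()['eef_pos'])
"
```

```text
time: 35.75
eef_pos: [0.4107, -0.2485, 0.011]
tcp_rot: [[-0.034, -0.999, 0.001], [-0.999, 0.034, -0.0], [0.0, -0.001, -1.0]]
contact_force: [0.2, 0.7, 1.2]
gripper_width: 0.525
[ 0.41072105 -0.24847407  0.01095638] [0.19663059 0.7376081  1.20465245] 0.5252257379972207
time: 36.55
eef_pos: [0.415, -0.1157, 0.1513]
tcp_rot: [[-0.032, -0.999, 0.002], [-0.999, 0.032, 0.0], [-0.0, -0.002, -1.0]]
contact_force: [-0.2, -0.7, -0.6]
gripper_width: 1.001
[390.6, 177.4] 0.86 [ 0.41042942 -0.24971198  0.        ]
[211.4, 158.1] 0.83 [ 0.43615754 -0.06613337  0.        ]
[ 0.41502367 -0.11588633  0.15082194]
```

View pics/w22.png

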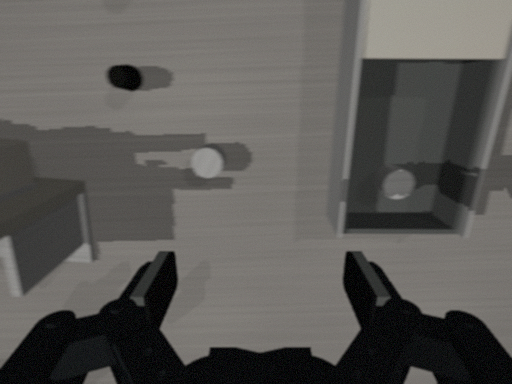

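```bash
python3 -c "
from h import *
p=px2w('wrist',(207.3,163),.026);print(p, px2w('wrist',(399,185),.030))
go([p[0],p[1],.006],-2)"
```

```text
[ 0.43723706 -0.06650342  0.026     ] [ 0.41185148 -0.24483013  0.03      ]
shift [-5.   -2.06 14.49] turn [-0.05  0.03  0.27]
```

```bash
python3 -m creep '[[[-2.5,-1,0,0,0,0,1],[-5,-2,2,0,0,0,1],[-5,-2,6,0,0,0,1],[-5,-2,9.5,0,0,0,1],[-5,-2,9.5,0,0,0,1],[-5,-2,9.5,0,0,0,1],[-5,-2,9.5,0,0,0,1],[-5,-2,9.5,0,0,0,1]]]'; python3 -c "
from h import *
cv2.imwrite('pics/w23.png',manip.camera('wrist'))
go([.4372,-.0665,.006],-2)
print(w2px('wrist',[.4372,-.0665,.026]))
"
```

```text
time: 37.45
eef_pos: [0.4373, -0.0695, 0.0569]
tcp_rot: [[-0.035, -0.999, 0.003], [-0.999, 0.035, -0.0], [0.0, -0.003, -1.0]]
contact_force: [-0.9, 0.4, 0.1]
gripper_width: 1.001
shift [-0.29  0.03  5.07] turn [-0.14 -0.    0.02]
[257.21321412 228.32150527]
```

View pics/w23.png

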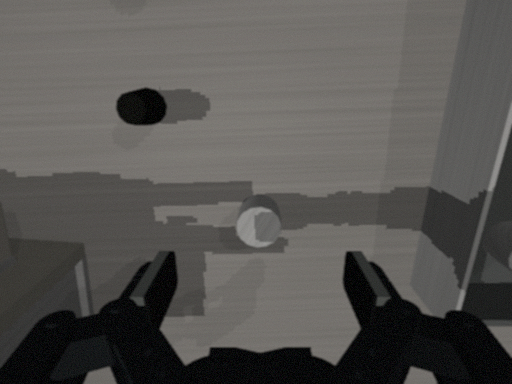

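```bash
python3 -m creep '[[[-0.2,0,2,0,0,0,1],[-0.2,0,4,0,0,0,1],[-0.2,0,5,0,0,0,1],[-0.2,0,5,0,0,0,-1],[-0.2,0,5,0,0,0,-1],[-0.2,0,5,0,0,0,-1],[-0.2,0,5,0,0,0,-1],[-0.2,0,5,0,0,0,-1]]]' 40; python3 -m creep '[[[0,0,0,0,0,0,-1],[0,0,0,0,0,0,-1],[0,0,-2,0,0,0,-1],[0,0,-5,0,0,0,-1],[0,0,-8,0,0,0,-1],[0,0,-8,0,0,0,-1],[0,0,-8,0,0,0,-1],[0,0,-8,0,0,0,-1]]]';  python3 -c "
from h import *
cv2.imwrite('pics/w24.png',manip.camera('wrist'))
go([.455,-.250,.085],-2)
"
```

```text
time: 38.3
eef_pos: [0.4369, -0.0672, 0.0061]
tcp_rot: [[-0.034, -0.999, 0.001], [-0.999, 0.034, -0.0], [0.0, -0.001, -1.0]]
contact_force: [-2.2, 0.4, 13.0]
gripper_width: 0.336
time: 39.1
eef_pos: [0.4361, -0.0671, 0.0848]
tcp_rot: [[-0.034, -0.999, -0.001], [-0.999, 0.034, 0.0], [-0.0, 0.001, -1.0]]
contact_force: [0.3, -0.0, -0.2]
gripper_width: 0.334
shift [18.22 -2.52 -0.04] turn [0.07 0.   0.05]
```

View pics/w24.png

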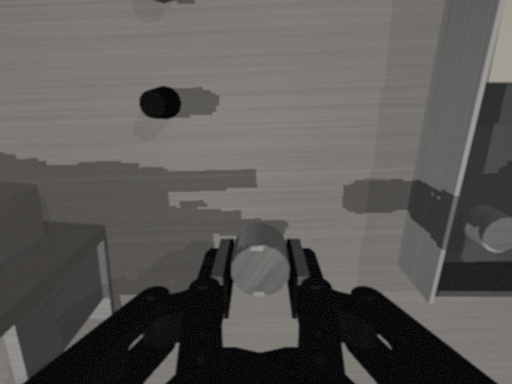

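```bash
python3 -m creep '[[[3,-0.5,0,0,0,0,-1],[6.5,-1,0,0,0,0,-1],[10,-1.5,0,0,0,0,-1],[13.5,-2,0,0,0,0,-1],[16.5,-2.5,0,0,0,0,-1],[18.2,-2.5,0,0,0,0,-1],[18.2,-2.5,0,0,0,0,-1],[18.2,-2.5,0,0,0,0,-1]]]';  python3 -c "
from h import *
cv2.imwrite('pics/w25.png',manip.camera('wrist'))
go([.455,-.250,.011],-2)
"
```

```text
time: 39.95
eef_pos: [0.4547, -0.2494, 0.0844]
tcp_rot: [[-0.035, -0.999, -0.001], [-0.999, 0.035, 0.001], [-0.001, 0.001, -1.0]]
contact_force: [-0.2, 0.6, -1.0]
gripper_width: 0.339
shift [ 0.12 -0.02  7.36] turn [0.07 0.05 0.08]
```

View pics/w25.png

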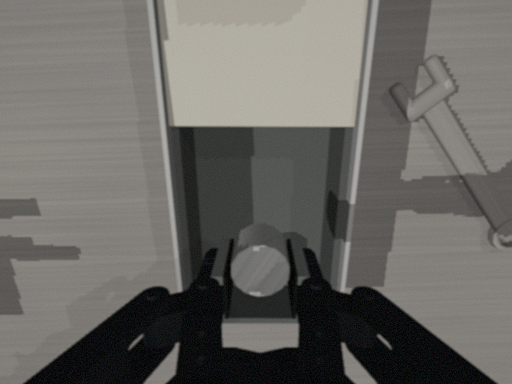

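```bash
python3 -m creep '[[[0.1,0,2.5,0,0,0,-1],[0.1,0,5,0,0,0,-1],[0.1,0,6.7,0,0,0,-1],[0.1,0,7.2,0,0,0,-1],[0.1,0,7.3,0,0,0,-1],[0.1,0,7.3,0,0,0,-1],[0.1,0,7.3,0,0,0,0.05],[0.1,0,7.3,0,0,0,0.05]]]'; python3 -m creep '[[[0,0,0,0,0,0,0.05],[0,0,-2,0,0,0,0.05],[0,0,-5,0,0,0,0.05],[0,0,-9,0,0,0,0.3],[-3,-3,-12,0,0,0,1],[-7,-6,-16,0,0,0,1],[-11,-9,-18,0,0,0,1],[-14,-11,-18,0,0,0,1]]]'; python3 -m creep '[[[-1,0,0,0,0,0,1],[-1,0,0,0,0,0,1],[-1,0,0,0,0,0,1],[-1,0,0,0,0,0,1],[-1,0,0,0,0,0,1],[-1,0,0,0,0,0,1],[-1,0,0,0,0,0,1],[-1,0,0,0,0,0,1]]]'; python3 -c "
from h import *
cv2.imwrite('pics/w26.png',manip.camera('wrist'))
for x in manip.mark_of('wrist','cap'): print(x['uv'],x['score'],px2w('wrist',x['uv'],0))
print(manip.state()['eef_pos'])
"
```

```text
time: 40.8
eef_pos: [0.4556, -0.251, 0.013]
tcp_rot: [[-0.034, -0.999, 0.001], [-0.999, 0.034, -0.0], [0.0, -0.001, -1.0]]
contact_force: [0.0, 0.3, -0.2]
gripper_width: 0.527
time: 41.6
eef_pos: [0.5691, -0.1174, 0.1946]
tcp_rot: [[-0.036, -0.999, 0.004], [-0.999, 0.036, -0.001], [0.001, -0.004, -1.0]]
contact_force: [0.9, -0.4, -0.7]
gripper_width: 0.998
time: 42.4
eef_pos: [0.5678, -0.1082, 0.1916]
tcp_rot: [[-0.034, -0.999, -0.0], [-0.999, 0.034, 0.0], [-0.0, 0.0, -1.0]]
contact_force: [0.5, 0.4, -1.2]
gripper_width: 1.001
[375.3, 251.1] 0.7 [ 0.45150594 -0.251751    0.        ]
[246.5, 77.9] 0.69 [ 0.6650742 -0.0958925  0.       ]
[ 0.56784925 -0.10799462  0.19167011]
```

View pics/w26.png

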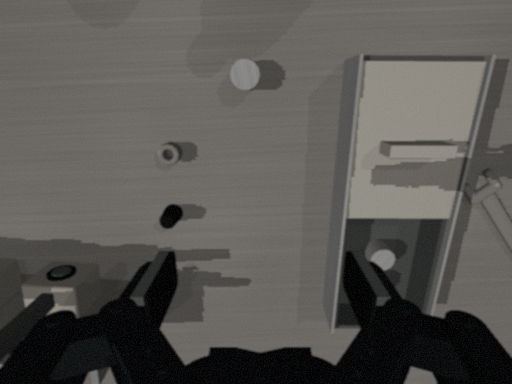

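```bash
python3 -c "
from h import *
p=px2w('wrist',(245,74),.026);print(p)
go([p[0],p[1],.055],-2)"
```

```text
[ 0.66761089 -0.09568815  0.026     ]
shift [-1.57 -9.93 13.67] turn [-0.    0.    0.04]
```

```bash
python3 -m creep '[[[-0.5,-3,2,0,0,0,1],[-1,-6,5,0,0,0,1],[-1.5,-9,9,0,0,0,1],[-1.5,-9.9,12,0,0,0,1],[-1.5,-9.9,13.5,0,0,0,1],[-1.5,-9.9,13.5,0,0,0,1],[-1.5,-9.9,13.5,0,0,0,1],[-1.5,-9.9,13.5,0,0,0,1]]]'; python3 -c "
from h import *
cv2.imwrite('pics/w27.png',manip.camera('wrist'))
go([.6675,-.0957,.006],-2)
print(w2px('wrist',[.6675,-.0957,.026]))
"
```

```text
time: 43.3
eef_pos: [0.6679, -0.0967, 0.0588]
tcp_rot: [[-0.034, -0.999, 0.002], [-0.999, 0.034, -0.0], [0.0, -0.002, -1.0]]
contact_force: [0.1, -0.7, -0.1]
gripper_width: 1.004
shift [-0.09  0.06  5.27] turn [-0.14 -0.01  0.03]
[260.30415948 227.4028063 ]
```

View pics/w27.png

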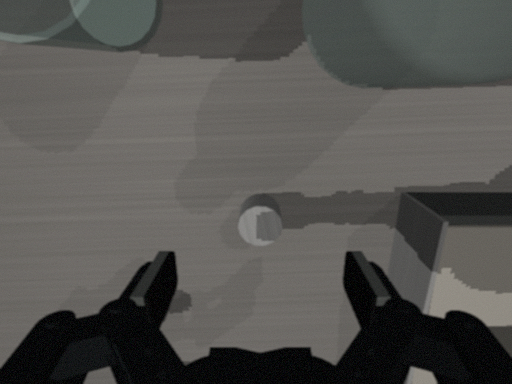

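```bash
python3 -c "
from h import *
for n in ['media','beaker']:
  for c in ['top','side']:
    manip.camera(c)
    for x in manip.mark_of(c,n): print(n,c,x['uv'],round(x['score'],2),px2w(c,x['uv'],0)[:2])
"
```

```text
media top [315.2, 133.3] 0.76 [ 0.80757215 -0.17206991]
media side [335.5, 258.4] 0.8 [ 0.79304676 -0.1634217 ]
beaker top [268.5, 135.7] 0.96 [ 0.80331756 -0.0190149 ]
```

```bash
python3 -m creep '[[[-0.1,0.05,2,0,0,0,1],[-0.1,0.05,4,0,0,0,1],[-0.1,0.05,5.1,0,0,0,1],[-0.1,0.05,5.1,0,0,0,-1],[-0.1,0.05,5.1,0,0,0,-1],[-0.1,0.05,5.1,0,0,0,-1],[-0.1,0.05,5.1,0,0,0,-1],[-0.1,0.05,5.1,0,0,0,-1]]]' 40; python3 -m creep '[[[0,0,0,0,0,0,-1],[0,0,0,0,0,0,-1],[0,0,-2,0,0,0,-1],[0,0,-5,0,0,0,-1],[0,0,-8,0,0,0,-1],[0,0,-9.5,0,0,0,-1],[0,0,-9.5,0,0,0,-1],[0,0,-9.5,0,0,0,-1]]]';  python3 -c "
from h import *
cv2.imwrite('pics/w28.png',manip.camera('wrist'))
go([.499,-.2515,.1],-2)
"
```

```text
time: 44.55
eef_pos: [0.6674, -0.0954, 0.0068]
tcp_rot: [[-0.034, -0.999, 0.001], [-0.999, 0.034, -0.0], [0.0, -0.001, -1.0]]
contact_force: [-1.5, -0.3, 6.4]
gripper_width: 0.335
time: 45.35
eef_pos: [0.6666, -0.0953, 0.1003]
tcp_rot: [[-0.034, -0.999, -0.0], [-0.999, 0.034, 0.0], [-0.0, 0.0, -1.0]]
contact_force: [0.8, 0.2, 0.6]
gripper_width: 0.333
shift [ 1.619e+01  1.619e+01 -1.000e-02] turn [0.07 0.01 0.05]
```

View pics/w28.png

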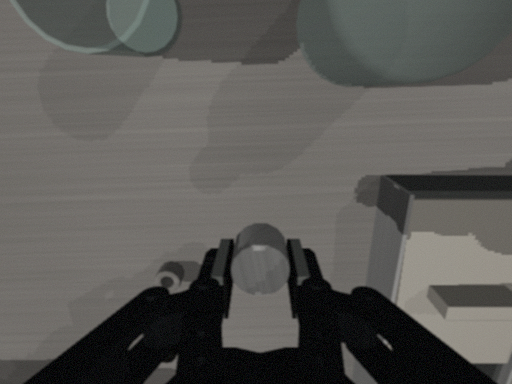

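```bash
python3 -m creep '[[[2,3,0,0,0,0,-1],[5,6,0,0,0,0,-1],[8,9,0,0,0,0,-1],[11,12,0,0,0,0,-1],[14,15,0,0,0,0,-1],[16.2,16.5,0,0,0,0,-1],[16.2,16.5,0,0,0,0,-1],[16.2,16.5,0,0,0,0,-1]]]';  python3 -c "
from h import *
cv2.imwrite('pics/w29.png',manip.camera('wrist'))
go([.496,-.2515,.0115],-2)
"
```

```text
time: 46.2
eef_pos: [0.496, -0.2516, 0.0999]
tcp_rot: [[-0.035, -0.999, -0.001], [-0.999, 0.035, 0.001], [-0.001, 0.001, -1.0]]
contact_force: [0.2, 1.0, -0.3]
gripper_width: 0.334
shift [0.08 0.05 8.85] turn [0.04 0.05 0.07]
```

View pics/w29.png

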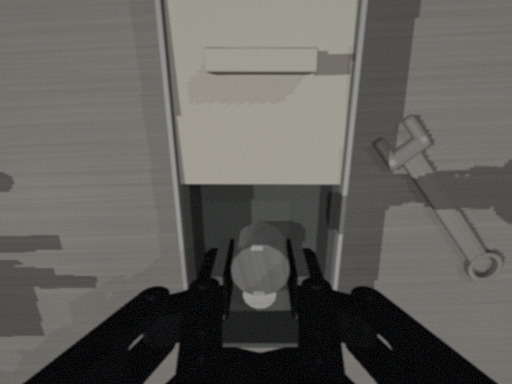

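```bash
python3 -c "
from h import *
for x in [.411,.4555,.496]: print(w2px('wrist',[x,-.2505,.030]))"
```

```text
[264.19177299 297.11774846]
[262.64877116 252.19154461]
[261.07224374 206.28920573]
```

```bash
python3 -m creep '[[[0.05,0,3,0,0,0,-1],[0.05,0,5.5,0,0,0,-1],[0.05,0,7.8,0,0,0,-1],[0.05,0,8.5,0,0,0,-1],[0.05,0,8.8,0,0,0,-1],[0.05,0,8.8,0,0,0,-1],[0.05,0,8.8,0,0,0,0.05],[0.05,0,8.8,0,0,0,0.05]]]'; python3 -m creep '[[[0,0,0,0,0,0,0.05],[0,0,-2,0,0,0,0.05],[0,0,-5,0,0,0,0.05],[0,0,-9,0,0,0,0.05],[0,1,-13,0,0,0,0.3],[0,2,-17,0,0,0,0.3],[0,4,-19,0,0,0,0.3],[0,4,-19,0,0,0,0.3]]]';  python3 -c "
from h import *
cv2.imwrite('pics/w30.png',manip.camera('wrist'))
cv2.imwrite('pics/t30.png',manip.camera('top'))
print(manip.state()['eef_pos'])
print([ (np.round(x['uv']),round(x['score'],2)) for x in manip.mark_of('top','cap')])
"
```

```text
time: 47.05
eef_pos: [0.4969, -0.2522, 0.0136]
tcp_rot: [[-0.034, -0.999, 0.001], [-0.999, 0.034, -0.001], [0.0, -0.001, -1.0]]
contact_force: [0.2, -0.0, 0.3]
gripper_width: 0.529
time: 47.85
eef_pos: [0.4557, -0.2516, 0.2058]
tcp_rot: [[-0.036, -0.999, 0.004], [-0.999, 0.036, -0.002], [0.002, -0.004, -1.0]]
contact_force: [0.4, -0.0, 0.7]
gripper_width: 0.651
[ 0.45657606 -0.25087754  0.20310665]
[(array([344., 226.]), 0.58), (array([344., 242.]), 0.47), (array([168., 247.]), 0.47), (array([342., 253.]), 0.41)]
```

View pics/w30.png

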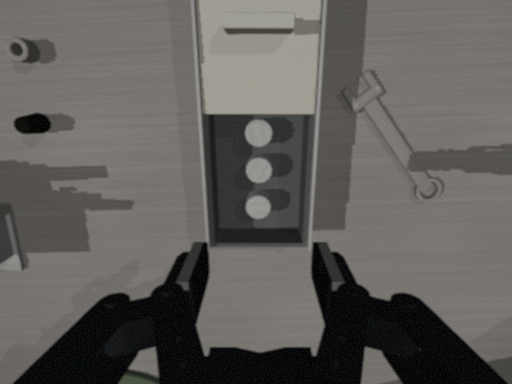

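View pics/t30.png

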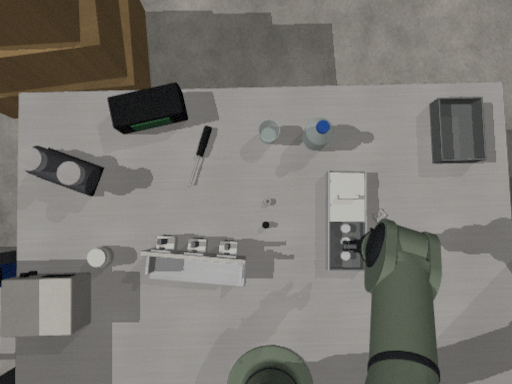

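```bash
python3 -c "
from h import *
go([.636,-.258,.060],-2)"
```

```text
shift [  0.13 -17.95  14.24] turn [-0.    0.01  0.05]
```

```bash
python3 -m creep '[[[0,-3,0,0,0,0,-1],[0,-7,0,0,0,0,-1],[0.1,-11,0,0,0,0,-1],[0.1,-15,0,0,0,0,-1],[0.1,-17.9,0,0,0,0,-1],[0.1,-17.9,3,0,0,0,-1],[0.1,-17.9,6,0,0,0,-1],[0.1,-17.9,8,0,0,0,-1]]]'; python3 -c "
from h import *
cv2.imwrite('pics/w31.png',manip.camera('wrist'))
go([.636,-.258,.060],-2)"
```

```text
time: 48.8
eef_pos: [0.6346, -0.2569, 0.1186]
tcp_rot: [[-0.033, -0.999, -0.004], [-0.999, 0.033, 0.001], [-0.001, 0.004, -1.0]]
contact_force: [0.3, -0.2, -0.4]
gripper_width: -0.001
shift [ 0.16 -0.31  5.58] turn [0.4  0.14 0.09]
```

View pics/w31.png

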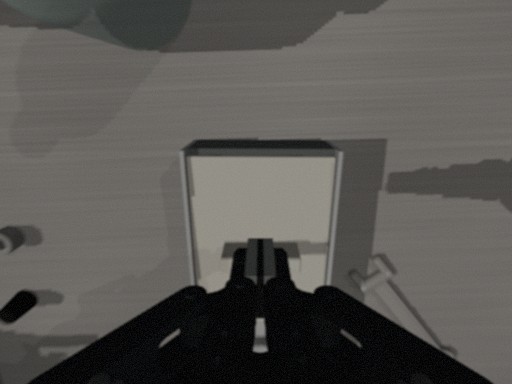

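```bash
python3 -c "
from h import *
for x in [.590,.602]: print(w2px('wrist',[x,-.256,.074]))
print(w2px('wrist',[.6346,-.2569,.118]),w2px('wrist',[.6456,-.2569,.118]), px2w('wrist',(230,243),.074))"
```

```text
[262.90175956 274.38714587]
[262.41044732 260.20416765]
[262.70831357 252.88224327] [262.09030529 234.66420985] [ 0.61666834 -0.23365844  0.074     ]
```

```bash
python3 -m creep '[[[0.1,0,2,0,0,0,-1],[0.1,0,4,0,0,0,-1],[0.1,0,5.6,0,0,0,-1],[0.1,0,5.6,0,0,0,-1],[0.1,1,5.6,0,0,0,-1],[0.1,2,5.6,0,0,0,-1],[0.1,3,5.6,0,0,0,-1],[0.1,4,5.6,0,0,0,-1]]]'; python3 -c "
from h import *
cv2.imwrite('pics/w32.png',manip.camera('wrist'))
s=manip.state();print(s['eef_pos'],s['contact_force'])"
```

```text
time: 49.65
eef_pos: [0.5947, -0.2576, 0.0676]
tcp_rot: [[-0.034, -0.999, 0.001], [-0.999, 0.034, -0.0], [0.0, -0.001, -1.0]]
contact_force: [1.6, -0.7, 1.3]
gripper_width: 0.001
[ 0.59315421 -0.25785334  0.06738903] [ 0.45918226 -1.75225164  0.43769601]
```

View pics/w32.png

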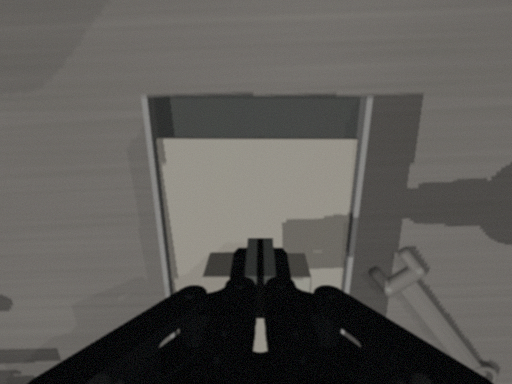

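```bash
python3 -m creep '[[[0,0.5,0.4,0,0,0,-1],[0,2,0.7,0,0,0,-1],[0,4,0.7,0,0,0,-1],[0,6,0.7,0,0,0,-1],[0,8,0.7,0,0,0,-1],[0,9.5,0.7,0,0,0,-1],[0,10.5,0.7,0,0,0,-1],[0,11,0.7,0,0,0,-1]]]'; python3 -c "
from h import *
cv2.imwrite('pics/w33.png',manip.camera('wrist'))
s=manip.state();print(s['eef_pos'],s['contact_force'])"
```

```text
time: 50.5
eef_pos: [0.4849, -0.2538, 0.0597]
tcp_rot: [[-0.034, -0.999, 0.0], [-0.999, 0.034, -0.0], [0.0, -0.0, -1.0]]
contact_force: [1.6, -0.7, -1.7]
gripper_width: -0.003
[ 0.48451698 -0.25380899  0.05966291] [ 0.6928438  -0.95699776 -0.23164332]
```

View pics/w33.png

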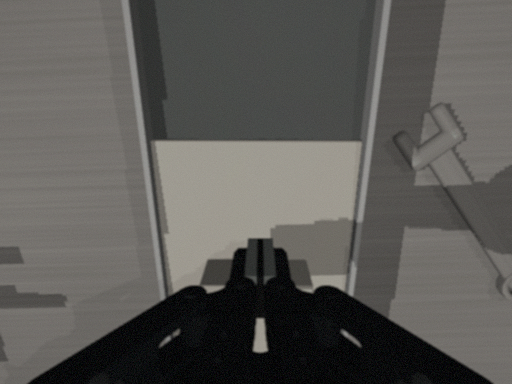

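```bash
python3 -m creep '[[[0,0.6,0,0,0,0,-1],[0,1.2,0,0,0,0,-1],[0,1.6,0,0,0,0,-1],[0,1.9,0,0,0,0,-1],[0,2.2,0,0,0,0,-1],[0,2.4,0,0,0,0,-1],[0,2.4,0,0,0,0,-1],[0,2.4,0,0,0,0,-1]]]'; python3 -c "
from h import *
s=manip.state();print(s['eef_pos'],s['contact_force'])"
```

```text
time: 51.35
eef_pos: [0.4627, -0.2529, 0.0598]
tcp_rot: [[-0.034, -0.999, 0.003], [-0.999, 0.034, -0.0], [0.0, -0.003, -1.0]]
contact_force: [9.3, -0.7, -5.5]
gripper_width: 0.001
[ 0.46274617 -0.25290279  0.05983959] [ 9.32452351 -0.72328194 -5.49126637]
```

```bash
python3 -m creep '[[[0,0.2,0,0,0,0,-1],[0,0.4,0,0,0,0,-1],[0,0.4,0,0,0,0,-1],[0,0.4,0,0,0,0,-1],[0,0.4,0,0,0,0,-1],[0,0.4,0,0,0,0,-1],[0,0.4,0,0,0,0,-1],[0,0.4,0,0,0,0,-1]]]'; python3 -c "
from h import *
s=manip.state();print(s['eef_pos'],s['contact_force'])"
```

```text
time: 52.15
eef_pos: [0.4625, -0.2529, 0.0603]
tcp_rot: [[-0.032, -0.999, 0.01], [-0.999, 0.032, -0.002], [0.001, -0.01, -1.0]]
contact_force: [28.3, -2.1, -19.6]
gripper_width: 0.0
[ 0.46250914 -0.25288258  0.06028082] [ 28.25072363  -2.05829457 -19.55964557]
```

Firm stop. Back off, rise and move away, then check everything.

```bash
python3 -m creep '[[[0,-0.5,0,0,0,0,-1],[0,-1.6,0,0,0,0,-1],[0,-1.6,-3,0,0,0,-1],[0,-1.6,-7,0,0,0,-1],[0,-1.6,-11,0,0,0,-1],[0,-1,-15,0,0,0,-1],[0,0.5,-18,0,0,0,-1],[0,2,-20,0,0,0,-1]]]'; python3 -m creep '[[[0,1,0,0,0,0,-1],[0,1,0,0,0,0,-1],[0,1,0,0,0,0,-1],[0,1,0,0,0,0,-1],[0,1,0,0,0,0,-1],[0,1,0,0,0,0,-1],[0,1,0,0,0,0,-1],[0,1,0,0,0,0,-1]]]'; python3 -c "
from h import *
cv2.imwrite('pics/w34.png',manip.camera('wrist'))
cv2.imwrite('pics/t34.png',manip.camera('top'))
s=manip.state();print(s['eef_pos'],s['contact_force'])"
```

```text
time: 52.95
eef_pos: [0.4374, -0.2521, 0.2618]
tcp_rot: [[-0.034, -0.999, 0.001], [-0.999, 0.034, -0.001], [0.001, -0.001, -1.0]]
contact_force: [0.2, -0.1, -0.7]
gripper_width: 0.001
time: 53.75
eef_pos: [0.4274, -0.2517, 0.2596]
tcp_rot: [[-0.034, -0.999, -0.0], [-0.999, 0.034, 0.0], [-0.0, 0.0, -1.0]]
contact_force: [0.2, 1.1, -0.7]
gripper_width: -0.004
[ 0.4274091  -0.2517227   0.25964061] [-0.02499449 -0.18154745  0.4791819 ]
```

View pics/w34.png

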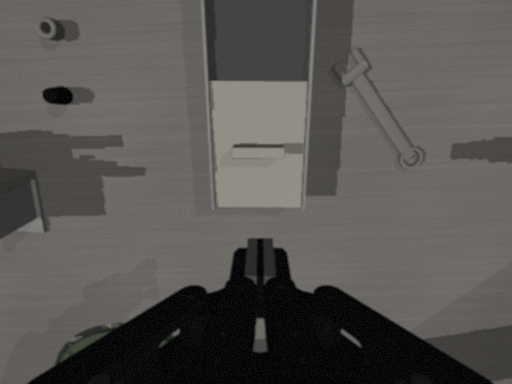

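View pics/t34.png

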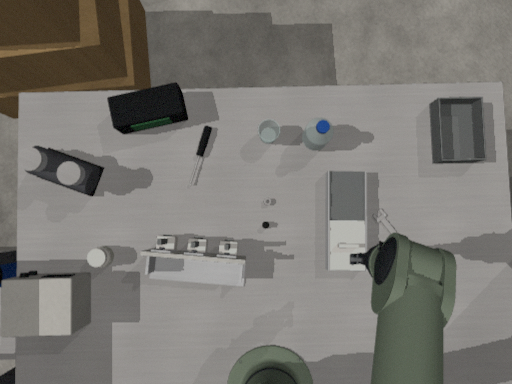

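```bash
python3 -c "
from h import *
cv2.imwrite('pics/s35.png',cv2.resize(manip.camera('side')[80:340,130:350],None,fx=2.3,fy=2.3,interpolation=cv2.INTER_CUBIC))
go([.56,.18,.27],-6.5)"
```

```text
shift [-43.6  -11.78  -1.03] turn [-0.    0.    4.54]
```

View pics/s35.png

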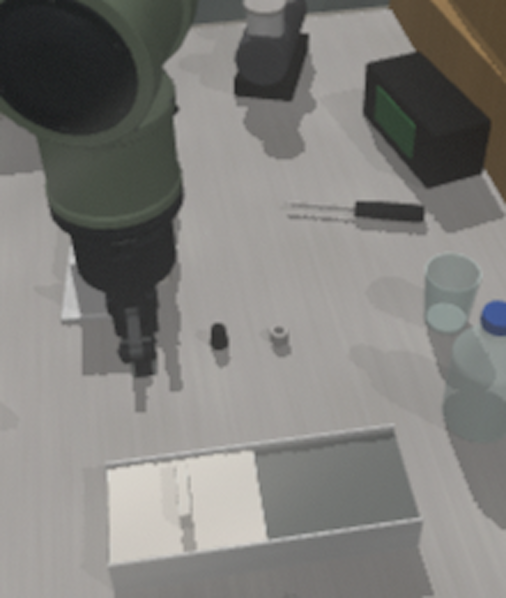

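Cover fully shut, bystanders in place. One last look at the panel with the wrist camera.

```bash
python3 -m creep '[[[-3,-2,-0.5,0,0,1,-1],[-7,-4,-1,0,0,1,-1],[-11,-6,-1,0,0,2,-1],[-15,-8,-1,0,0,2,-1],[-19,-10,-1,0,0,3,-1],[-23,-11,-1,0,0,4,-1],[-27,-11.8,-1,0,0,4.5,-1],[-31,-11.8,-1,0,0,4.5,-1]]]'; python3 -m creep '[[[-3,0,0,0,0,0,0],[-6,0,0,0,0,0,0.5],[-9,0,0,0,0,0,1],[-12,0,0,0,0,0,1],[-12,0,0,0,0,0,1],[-12,0,0,0,0,0,1],[-12,0,0,0,0,0,1],[-12,0,0,0,0,0,1]]]'; python3 -c "
from h import *
im=manip.camera('wrist');cv2.imwrite('pics/w36.png',im)
for i in (-95,0,95):
  p=P0+EX*.020+EY*i/1e3
  for l in ((-15,28,107),(-15,-28,107),(20,28,50),(20,-28,50)):
    q=p+EX*l[0]/1e3+EY*l[1]/1e3; uv=w2px('wrist',[q[0],q[1],.0315+l[2]/1e3]); cv2.circle(im,tuple(int(round(v)) for v in uv),2,(0,0,255),-1)
cv2.imwrite('pics/w36b.png',cv2.resize(cv2.convertScaleAbs(im,alpha=1.6)[150:330,80:420],None,fx=2.3,fy=2.3,interpolation=cv2.INTER_CUBIC))
print(manip.state()['eef_pos'])"
```

```text
time: 54.7
eef_pos: [0.5565, 0.0558, 0.2695]
tcp_rot: [[-0.113, -0.994, 0.0], [-0.994, 0.113, 0.0], [-0.0, -0.0, -1.0]]
contact_force: [0.2, 0.3, 1.2]
gripper_width: -0.002
time: 55.5
eef_pos: [0.5695, 0.1722, 0.2697]
tcp_rot: [[-0.114, -0.994, 0.0], [-0.994, 0.114, -0.0], [0.0, -0.0, -1.0]]
contact_force: [0.4, 0.0, -0.9]
gripper_width: 0.998
[0.56947841 0.17236334 0.26975733]
```

View pics/w36b.png

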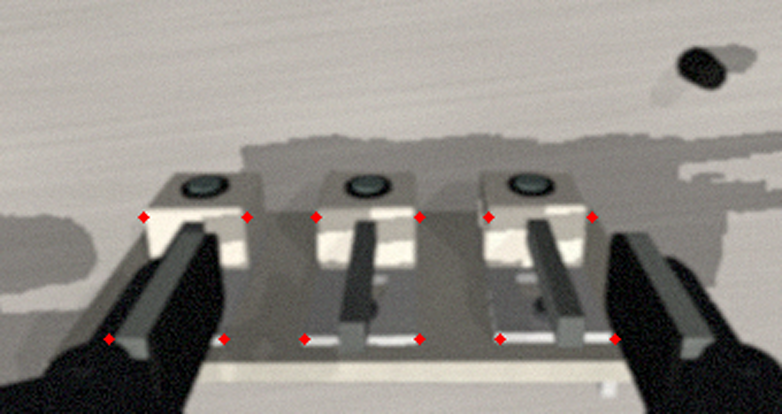

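```bash
python3 -c "
from rig import manip
print(manip.job_done(), manip.state()['time'])"
```

```text
the job is handed in; nothing more can be done
the job is handed in; nothing more can be done
```

I handed the job in after about 56 s of the 210 s allowed. All three sensor heads are hanging, and all the caps are in the tray with the cover shut.

- **Heads:** I slid each of the three down its stud until it stopped against the top of its slot. In the last wrist picture their plates and housings matched the computed fully-down positions within a few pixels. The gripper finger hid part of the left head.
- **Caps and cover:** I found three caps on the bench and no fourth. I pushed the cover fully open until it hit its stop, stood the caps in the compartment, and pushed the cover shut. The closing stop came where 150 mm of travel predicts, with about 28 N on the fingers. The last pictures show the cover flush with the tray's end.
- **Bystanders:** nothing else was moved, and the last views show the other things where they were. I saw no cap knocked aside.
- **At hand-in:** the gripper was open in free air, touching nothing.

No check failed. The network's marks strayed by a centimetre or two at times, such as false stud and cap hits, so I placed things from picture edges with the calibration instead.

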